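# Load the vacuum plate with castings for inspection

## Robot

A 6-joint arm with a two-finger parallel gripper is mounted at the origin on the work surface. World frame = base frame: x ahead of the robot, y to its left, z up, the work surface at z = 0. Lengths are in m, angles in rad, forces in N, time in s.
With the tool pointing down it reaches from about 0.425 to 0.95 m from the base axis. Payload 3.5 kg.
Tool frame: the origin (TCP) lies at the very end of the fingers, on their centre line; the grasp point (between the pads) lies behind it (arm.grip_depth is the z of the grasp point in the tool frame, in m); z points along the fingers, y is the line along which they close (so a half turn about z gives the same grasp; the last joint's range is limited). The gripper opens to 85 mm and grips with 20 to 120 N. Pads are 22 mm wide; open, the fingers measure 114 mm over their backs; the gripper's body (76 mm by 85 mm) begins 54 mm behind the grasp point. The pads swing forward as they close: fully open they stand 13 mm farther back than shut.
Start: joints at [1.061, 0.286, 1.577, -0, 1.279, -0.15], TCP at [0.238, 0.632, 0.231] pointing down, gripper open.
Joint ranges: [-2.77, 2.77], [-0.9, 2.22], [0.21, 2.48], [-1.53, 4.67], [0.24, 2.81], [-2.84, 2.84]. Speed limits (rad/s): [2.79, 2.79, 3.14, 3.14, 3.14, 3.14].

## Interface

Orientations are given as a unit quaternion [w, x, y, z].
In Python, from cell import arm gives the robot as it stands.
- The arm moves only by the tool arm_command, never from a script. Its argument "increments" is a list of rows, each a list of 7 numbers: the shift along the world's x, y, z in m, then the turn, a rotation vector about the world's x, y, z in degrees, then the opening in per cent of the stroke, from 0 (shut) to 100 (fully open). A call has 1 to 20 rows; each row shifts and turns the commanded pose from where the row before left it; what a row does not reach is not made up. A row lasts 1/12 s, in which the tool goes at most 41.7 mm and 7.16 degrees, less where a joint would pass 70% of its speed; a pose out of reach is approached as far as the arm can. A call with a gripper value outside its range is refused whole. The fingers move at their own pace and stop on an object; "grip_force" is the grip in N (left out, the last holds). Time passes only in rows, so rows that do not move let the fingers close. It gives the time, the measured TCP pose, the force, the opening and the grip force at its end, in the units of the state.
- arm.read_state(): the state, without advancing time (a new reading comes with each control period).
- arm.grab_frame(name): name is "side" or "top"; returns (picture, depth): 400x640x3 uint8, red, green, blue; 400x640 float32, m along the optical axis (not along the pixel's ray), 0 where there is no reading.
- arm.camera_params(name): a dict with "vertical_fov" (degrees; the focal length in pixels is half the picture's height over the tangent of half this angle, whatever the lens; pixels are square), "cx", "cy" (the principal point, pixels), "rvec" (rotation vector, rad) and "tvec" (3), from world to camera coordinates, as OpenCV has them. Camera axes: x right, y down, z forward; pixel columns grow to the right and rows downward; lengths in m; the calibration is good to about 2 mm. A picture is of the moment at which its call begins. camera_params takes no time and is no camera call.
- arm.job_done(): hands the job in; it is judged then, once.
Trained networks look in the newest picture that a camera, given by its name, has taken for a name from the list of things; names that differ only in an ending like _2 or _b are one class to them, and where a whole thing is asked for, a point or a joint stands for the part that bears it (a point fixed in the world has none). Each returns a list of dicts, best first, with "score" (0 to 1); they miss things now and then, are a little off and sometimes report something else, mostly with a low value. They report only what shows in the picture. A call takes as long as a camera call. They do not tell look-alikes from the thing itself.
- arm.spot_in(thing, camera): "location" ([row, column] in pixels, amid what is visible of it).
- arm.cut_out(thing, camera): "region" (400x640 bool, what is visible of it) and "location" ([row, column] in pixels, amid what is visible of it).
- arm.mark_of(thing, camera): "location" ([row, column] in pixels: a listed point, or the origin of a listed thing).
The state is a dict: "t": time; "joint_pos": joint angles; "joint_velocities": joint speeds; "effort": joint torques, N m; "eef_pos": TCP position; "tool_rot": TCP orientation; "wrist_force": force on the tool from outside, world axes, zero at the start; "moment": the same for the moment, N m; "width": opening from 0.0 (shut) to 1.0 (fully open); "grasp_force": force on a finger pad.
Only numpy, scipy, OpenCV 4.12 (cv2) and the standard library are available. Lean on these libraries where they do the work, as an engineer would, in place of code of your own. Each camera call takes 0.05 s, during which the arm holds its last target. There are 200 camera calls.

## Task

Shut the plate's vacuum valve before anything goes on it. Then gently stand each casting from the blue tray squarely on its foot, the middle of the foot over a suction port (any port, one casting to a port), and press down lightly on the heel lug of each with the fingertips to feel that it does not rock, feeling the tallest first and the lowest last. When all have been felt, open the valve to half, 45 degrees, and leave the other things on the bench alone.

Things in the scene. Friction and masses are not known exactly. Their poses are not given: they have to be found in the camera images.
- crank_arm: tallest casting, 103 mm, 0.55 kg: foot x -40 to 60, 60 wide, 10 thick; an arm leans forward over the toe to a head at z 81 to 103, x 20 to 76; both 26 thick in y, flat sides. Origin under the foot, 40 mm from the heel end; x heel to toe, y across, z up out of the foot. Heel (x -40 to -14) is a bare lug 40 wide. Starts leaning back 25 degrees in the tray; may be absent
- angle_bracket: middle casting, 80 mm high, 0.42 kg: foot x -40 to 46, 56 wide, 10 thick; upright leg x 2 to 18, 36 wide in y, flat sides; 12 mm gusset on the toe side. Origin under the foot, 40 mm from the heel end; x heel to toe, y across, z up out of the foot. Heel (x -40 to -14) is a bare lug 40 wide. Starts leaning back 25 degrees in the tray; may be absent
- wedge_foot: lowest casting, 52 mm high, 0.38 kg: foot x -40 to 36, 56 wide, 10 thick; solid wedge on it, 40 thick in y, flat sides, top from z 18 (x -6) to z 52 (x 22 to 34). Origin under the foot, 40 mm from the heel end; x heel to toe, y across, z up out of the foot. Heel (x -40 to -14) is a bare lug 40 wide. Starts leaning back 25 degrees in the tray; may be absent
- crank_arm_grip (a point): good point to pinch the cranked arm across its y: on the arm, 70 mm above the underside, x 34 mm, mid-thickness; axes as the body's
- crank_arm_heel (a point): centre of the top of the cranked arm's heel lug, the bare end of the foot with two dark bolt holes (x -27, z 10 mm in its body frame), the spot to press on to feel for rocking
- angle_bracket_grip (a point): good point to pinch the angle bracket across its y: on the leg, 58 mm above the underside, x 10 mm, mid-thickness; axes as the body's
- angle_bracket_heel (a point): centre of the top of the angle bracket's heel lug, the bare end of the foot with two dark bolt holes (x -27, z 10 mm in its body frame), the spot to press on to feel for rocking
- wedge_foot_grip (a point): good point to pinch the wedge foot across its y: in the wedge, 36 mm above the underside, x 20 mm, mid-thickness; axes as the body's
- wedge_foot_heel (a point): centre of the top of the wedge foot's heel lug, the bare end of the foot with two dark bolt holes (x -27, z 10 mm in its body frame), the spot to press on to feel for rocking
- vac_plate: square black vacuum plate 300 x 300 mm on a cream base, fixed to the bench, its top 45 mm above the bench; origin under its centre at bench level, x and y along its edges. A pipe leaves its +y side to the brass valve
- port0 (a point): suction port (28 mm metal ring with rubber lip, flush, self-closing when not covered), centre, on the plate's top, at x -65, y -65 mm from the plate's centre; axes as the plate's
- port1 (a point): the same, at x -65, y +65 mm
- port2 (a point): the same, at x +65, y -65 mm
- port3 (a point): the same, at x +65, y +65 mm
- valve (a joint): angle of the vacuum valve's handle about its upright spindle, rad: 0 shut (handle across the pipe, pointing along the plate's -x), 1.571 fully open (in line with the pipe, pointing along the plate's +y, away from the plate); it grows clockwise seen from above, has stops at both ends, stays where left, takes 0.2 N m to turn. Ticks every 22.5 degrees
- valve_axis (a point): on the valve's spindle axis at the height of the handle's grip, 74 mm above the bench; axes as the plate's
- lever_grip (a point): middle of the black grip of the valve handle, 85 mm from the spindle axis; the grip is 66 mm long, 18 mm wide, 12 mm thick, its middle 74 mm above the bench with nothing under it. Its x axis points along the handle back to the spindle
- tray: blue sloping parts tray 170 x 330 mm, fixed; origin under its centre at bench level, x towards the high side of its seat, y along its length. The seat rises 25 degrees along x from a stop bar at x -66 mm, z 14 mm; walls 36 mm high at the low side, 92 mm at the high side. The grey castings stand side by side, heel to the low side, about 100 mm apart, in any order
- cleaner_bottle: white bottle 48 mm across, 120 mm high, not part of the job; origin under its centre
- slide_box: grey open box 100 x 140 x 35 mm, not part of the job; origin under its centre
- screwdriver: screwdriver lying on the bench, not part of the job; origin mid-length
There are look-alikes about, which are no part of the job. Leave any brown or orange look-alike of the wedge_foot alone. Leave any pink look-alike of the angle_bracket alone.

How it is judged:
On the way, in this order (a step that is already met when the one before it is completed fails the run):
1. the valve is shut while no casting is on the plate yet (value of joint valve below 0.06 rad and horizontal distance between each of crank_arm, angle_bracket, wedge_foot and vac_plate above 0.2 m), for 0.2 s.
2. the cranked arm stands still on a port while the fingertips press on its heel lug ((horizontal distance between crank_arm and port0 below 0.02 m or horizontal distance between crank_arm and port1 below 0.02 m or horizontal distance between crank_arm and port2 below 0.02 m or horizontal distance between crank_arm and port3 below 0.02 m) and angle between crank_arm's own z axis and vertical below 0.05 rad and z of crank_arm in the frame of port0 between -0.004 and 0.004 m and linear speed of crank_arm below 0.03 m/s and angular speed of crank_arm below 0.15 rad/s and contact force between the fingers and crank_arm_c1 above 1.5 N), for 0.2 s.
3. the angle bracket stands still on a port while the fingertips press on its heel lug ((horizontal distance between angle_bracket and port0 below 0.02 m or horizontal distance between angle_bracket and port1 below 0.02 m or horizontal distance between angle_bracket and port2 below 0.02 m or horizontal distance between angle_bracket and port3 below 0.02 m) and angle between angle_bracket's own z axis and vertical below 0.05 rad and z of angle_bracket in the frame of port0 between -0.004 and 0.004 m and linear speed of angle_bracket below 0.03 m/s and angular speed of angle_bracket below 0.15 rad/s and contact force between the fingers and angle_bracket_c1 above 1.5 N), for 0.2 s.
4. the wedge foot stands still on a port while the fingertips press on its heel lug ((horizontal distance between wedge_foot and port0 below 0.02 m or horizontal distance between wedge_foot and port1 below 0.02 m or horizontal distance between wedge_foot and port2 below 0.02 m or horizontal distance between wedge_foot and port3 below 0.02 m) and angle between wedge_foot's own z axis and vertical below 0.05 rad and z of wedge_foot in the frame of port0 between -0.004 and 0.004 m and linear speed of wedge_foot below 0.03 m/s and angular speed of wedge_foot below 0.15 rad/s and contact force between the fingers and wedge_foot_c1 above 1.5 N), for 0.2 s.
5. the valve is half open, 45 degrees, with every casting standing on its port (value of joint valve between 0.685 and 0.885 rad and velocity of joint valve between -0.05 and 0.05 rad/s and (horizontal distance between crank_arm and port0 below 0.02 m or horizontal distance between crank_arm and port1 below 0.02 m or horizontal distance between crank_arm and port2 below 0.02 m or horizontal distance between crank_arm and port3 below 0.02 m) and angle between each of crank_arm, angle_bracket, wedge_foot's own z axis and vertical below 0.05 rad and z of crank_arm in the frame of port0 between -0.004 and 0.004 m and linear speed of each of crank_arm, angle_bracket, wedge_foot below 0.03 m/s and angular speed of each of crank_arm, angle_bracket, wedge_foot below 0.15 rad/s and (horizontal distance between angle_bracket and port0 below 0.02 m or horizontal distance between angle_bracket and port1 below 0.02 m or horizontal distance between angle_bracket and port2 below 0.02 m or horizontal distance between angle_bracket and port3 below 0.02 m) and z of angle_bracket in the frame of port0 between -0.004 and 0.004 m and (horizontal distance between wedge_foot and port0 below 0.02 m or horizontal distance between wedge_foot and port1 below 0.02 m or horizontal distance between wedge_foot and port2 below 0.02 m or horizontal distance between wedge_foot and port3 below 0.02 m) and z of wedge_foot in the frame of port0 between -0.004 and 0.004 m), for 0.3 s.
At the end, for the whole second after the job is handed in: every casting present stands still on its foot (within 3 degrees of upright, underside on the plate), its origin within 20 mm horizontally of a suction port's centre; the valve handle is at 45 degrees, within 5.7 degrees (value of joint valve between 0.685 and 0.885 rad and (horizontal distance between crank_arm and port0 below 0.02 m or horizontal distance between crank_arm and port1 below 0.02 m or horizontal distance between crank_arm and port2 below 0.02 m or horizontal distance between crank_arm and port3 below 0.02 m) and angle between each of crank_arm, angle_bracket, wedge_foot's own z axis and vertical below 0.05 rad and z of crank_arm in the frame of port0 between -0.004 and 0.004 m and linear speed of each of crank_arm, angle_bracket, wedge_foot below 0.03 m/s and angular speed of each of crank_arm, angle_bracket, wedge_foot below 0.15 rad/s and (horizontal distance between angle_bracket and port0 below 0.02 m or horizontal distance between angle_bracket and port1 below 0.02 m or horizontal distance between angle_bracket and port2 below 0.02 m or horizontal distance between angle_bracket and port3 below 0.02 m) and z of angle_bracket in the frame of port0 between -0.004 and 0.004 m and (horizontal distance between wedge_foot and port0 below 0.02 m or horizontal distance between wedge_foot and port1 below 0.02 m or horizontal distance between wedge_foot and port2 below 0.02 m or horizontal distance between wedge_foot and port3 below 0.02 m) and z of wedge_foot in the frame of port0 between -0.004 and 0.004 m); the robot touches nothing.
It fails at once if a bystander (bottle, slide box, screwdriver) is moved more than 30 mm (distance of any of cleaner_bottle, slide_box, screwdriver from where it was at the start of the episode above 0.03 m).
It fails at once if a casting is let fall onto the plate from more than about 2 cm (over the plate, out of the fingers and faster than 0.5 m/s) ((contact force between the fingers and crank_arm below 0.2 N and linear speed of crank_arm above 0.5 m/s and z of crank_arm in the frame of port0 above 0.006 m and horizontal distance between crank_arm and vac_plate below 0.2 m) or (contact force between the fingers and angle_bracket below 0.2 N and linear speed of angle_bracket above 0.5 m/s and z of angle_bracket in the frame of port0 above 0.006 m and horizontal distance between angle_bracket and vac_plate below 0.2 m) or (contact force between the fingers and wedge_foot below 0.2 N and linear speed of wedge_foot above 0.5 m/s and z of wedge_foot in the frame of port0 above 0.006 m and horizontal distance between wedge_foot and vac_plate below 0.2 m)).
Of crank_arm, angle_bracket, wedge_foot only 2 to 3 are there at a start; the rules pass over those that are not, and their reading is None.
At some moment in a run one of crank_arm, angle_bracket, wedge_foot may be knocked a few centimetres aside while the robot is not near it.
It also fails if it takes over 210 s, if anything falls off the work surface, if the arm or the gripper's body presses on something with over 40 N, if the wrist force passes 120 N, or if a joint passes its speed limit or range.

## Working session

There is one attempt and no reset: what is moved stays moved. The work goes in short steps, Python scripts to look and compute and a tool call to move; the robot and the scene stay as the last step left them, time stands still between calls to the robot, and variables do not carry over. Pictures are saved under pics/ and viewed, at most 14 in all, crops included, and the job is handed in when it is done.

Besides the shell and the picture viewer there is one more tool, called as name([rows], argument=value, ...), one row to a line, values as JSON. arm_command: Moves the arm, as the interface text tells. Its arguments: {"type":"object","properties":{"increments":{"type":"array"},"grip_force":{"type":"number"}},"required":["increments"]}

```bash
ls; mkdir -p pics; cat > h.py <<'E'
import numpy as np, cv2
from cell import arm
from scipy.spatial.transform import Rotation as R
def cam(n):
    p=arm.camera_params(n); f=200/np.tan(np.radians(p["vertical_fov"])/2)
    return f,p["cx"],p["cy"],cv2.Rodrigues(np.array(p["rvec"],float))[0],np.array(p["tvec"],float).ravel()
def cloud(n,d):
    f,cx,cy,Rm,t=cam(n); v,u=np.mgrid[0:400,0:640]
    c=np.stack([(u-cx)/f*d,(v-cy)/f*d,d],-1)
    w=(c-t)@Rm; w[d<=0]=np.nan
    return w
def onz(n,rc,z):
    f,cx,cy,Rm,t=cam(n); ray=np.array([(rc[1]-cx)/f,(rc[0]-cy)/f,1])@Rm; o=-t@Rm
    return o+ray*(z-o[2])/ray[2]
def proj(n,P):
    f,cx,cy,Rm,t=cam(n); c=np.atleast_2d(P)@Rm.T+t
    return np.stack([c[:,1]/c[:,2]*f+cy,c[:,0]/c[:,2]*f+cx],-1)
def save(n,name,scale=1.25):
    im,d=arm.grab_frame(n); cv2.imwrite(f"pics/{name}.png",cv2.resize(im[...,::-1],None,fx=scale,fy=scale)); return im,d
E
python3 - <<'E'
from h import *
for n in("top","side"):
    im,d=save(n,n+"0"); np.savez(n+"0.npz",im=im,d=d)
    p=arm.camera_params(n); print(n,p, "campos",-cam(n)[4]@cam(n)[3])
    for th in ["crank_arm","angle_bracket","wedge_foot","vac_plate","port0","port1","port2","port3","valve_axis","lever_grip","tray","crank_arm_heel","angle_bracket_heel","wedge_foot_heel"]:
        print(th,[(round(r["score"],2),np.round(r["location"],1).tolist()) for r in arm.mark_of(th,n)][:4])
s=arm.read_state(); print(s, arm.grip_depth)
E
```

```text
pics
top {'vertical_fov': 46.60286447734926, 'cx': 317.5555199327787, 'cy': 201.7364515239596, 'rvec': array([ 2.17180518, -2.13213734,  0.18029095]), 'tvec': array([-0.15067101,  0.52581681,  1.30694349])} campos [ 0.32789041 -0.11867019  1.37320488]
crank_arm [(0.56, [248.3, 404.7])]
angle_bracket [(0.93, [207.4, 354.9]), (0.59, [200.4, 474.1])]
wedge_foot [(0.97, [225.7, 376.8]), (0.74, [269.3, 475.0]), (0.6, [307.1, 361.3])]
vac_plate [(0.78, [190.5, 245.7])]
port0 [(0.9, [216.6, 265.7]), (0.8, [214.5, 221.8]), (0.7, [167.2, 267.6]), (0.56, [168.2, 223.7])]
port1 [(0.9, [216.6, 265.7]), (0.8, [214.5, 221.8]), (0.7, [167.2, 267.6]), (0.56, [168.2, 223.7])]
port2 [(0.9, [216.6, 265.7]), (0.8, [214.5, 221.8]), (0.7, [167.2, 267.6]), (0.56, [168.2, 223.7])]
port3 [(0.9, [216.6, 265.7]), (0.8, [214.5, 221.8]), (0.7, [167.2, 267.6]), (0.56, [168.2, 223.7])]
valve_axis [(0.87, [212.9, 151.9])]
lever_grip [(0.51, [212.5, 120.0])]
tray [(0.83, [221.4, 385.7])]
crank_arm_heel [(0.88, [252.0, 397.7])]
angle_bracket_heel [(0.78, [217.5, 342.8]), (0.56, [198.9, 484.7])]
wedge_foot_heel [(0.98
[... 1348 characters left out ...]
1.5, 'joint_pos': array([ 1.06099935e+00,  2.86361616e-01,  1.57672965e+00,  7.66563918e-06,
        1.27857139e+00, -1.49998557e-01]), 'joint_velocities': array([ 0.00112801,  0.00081583, -0.0003676 ,  0.00114688, -0.00166569,
        0.0003183 ]), 'effort': array([-1.18217836e-04, -4.05947435e+01, -2.92927945e+01, -1.38552737e-04,
        5.40426809e-04, -1.88440090e-06]), 'eef_pos': array([0.23761758, 0.6317721 , 0.23126767]), 'tool_rot': array([-1.48096291e-05,  1.78931499e-01,  9.83861534e-01, -3.19211447e-05]), 'wrist_force': array([-0.80804556, -0.06382345, -0.45909258]), 'moment': array([-0.02276471,  0.0234477 ,  0.00360654]), 'grasp_force': 0.0, 'width': 1.0018460760536942} -0.0187
```

View pics/top0.png

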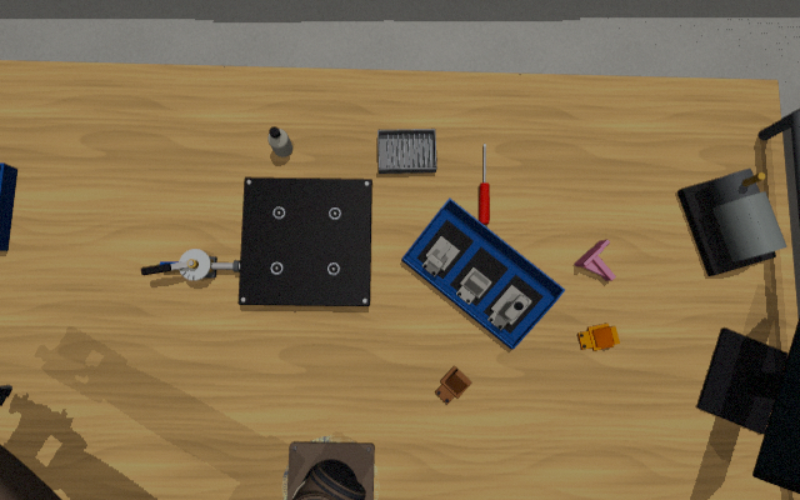

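View pics/side0.png

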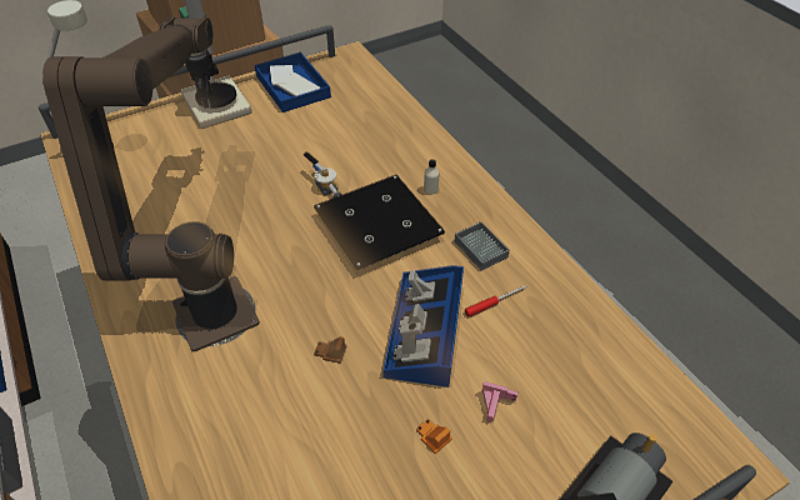

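```bash
python3 - <<'E'
from h import *
T=dict(plate=[190.5,245.7]);
ports=[onz("top",r,.045) for r in [[216.6,265.7],[214.5,221.8],[167.2,267.6],[168.2,223.7]]]
print("ports",np.round(ports,4), np.mean(ports,0))
ports=[onz("side",r,.045) for r in [[192.2,296.2],[167.5,280.6],[156.1,311.4],[179.9,325.5]]]
print("ports side",np.round(ports,4), np.mean(ports,0))
print("axis",onz("top",[212.9,151.9],.074),"grip",onz("top",[212.5,120],.074),"gripside",onz("side",[129,247.5],.074))
print("tray",onz("top",[221.4,385.7],0),onz("side",[266.9,342.1],0))
d=np.load("top0.npz"); w=cloud("top",d["d"]); im=d["im"]
cv2.imwrite("pics/topcrop.png",cv2.resize(im[150:350,300:500,::-1],(800,800))[:600])
E
```

```text
ports [[0.4817 0.0074 0.045 ]
 [0.4854 0.1333 0.045 ]
 [0.6269 0.0067 0.045 ]
 [0.6212 0.1342 0.045 ]] [0.55379814 0.07037532 0.045     ]
ports side [[ 0.4869 -0.0016  0.045 ]
 [ 0.4944  0.1448  0.045 ]
 [ 0.63    0.1432  0.045 ]
 [ 0.6137  0.0009  0.045 ]] [0.55626392 0.071833   0.045     ]
axis [0.48266328 0.32292296 0.074     ] grip [0.48206858 0.41160557 0.074     ] gripside [0.46414338 0.38672291 0.074     ]
tray [ 0.47942101 -0.34574395  0.        ] [ 0.48126983 -0.34717134  0.        ]
```

The top view shows the plate centred at about (306,242), with the valve handle pointing left, close to fully open, from (193,264) to (145,269). In the blue tray, from left to right, are the bracket (440,255), the wedge (472,285) and the crank (510,305). There are brown, orange and pink decoys on the bench. The side view confirms this.

```bash
python3 - <<'E'
from h import *
d=np.load("top0.npz"); w=cloud("top",d["d"]); im=d["im"].astype(int)
x,y,z=w[...,0],w[...,1],w[...,2]
m=(abs(z-.045)<.008)&(abs(x-.55)<.25)&(abs(y-.07)<.25)
m=cv2.morphologyEx(m.astype(np.uint8),cv2.MORPH_OPEN,np.ones((9,9)))>0
print("plate",cv2.minAreaRect(w[m][:,:2].astype(np.float32)))
# lever: dark grip / handle points
m=(abs(z-.078)<.012)&(abs(x-.48)<.12)&(y>.27)&(y<.5)
P=w[m]; print("lever n",len(P)); 
for yy in np.arange(.29,.46,.01):
    q=P[abs(P[:,1]-yy)<.005]
    if len(q): print(round(yy,3),len(q),np.round([q[:,0].min(),q[:,0].max(),q[:,0].mean(),q[:,2].mean()],4))
blue=(im[...,2]>im[...,0]+40)&(im[...,2]>im[...,1]+30)&(abs(x-.48)<.25)&(abs(y+.35)<.25)
P=w[blue]; print("tray",cv2.minAreaRect(P[:,:2].astype(np.float32)),len(P),np.nanmin(P[:,2]),np.nanmax(P[:,2]))
# seat: darker floor points
n=cv2.cvtColor(d["im"],cv2.COLOR_RGB2HSV)
E
cat > crop.py <<'E'
from h import *
d=np.load("top0.npz"); im=d["im"]
a=cv2.resize(im[150:290,310:460,::-1],None,fx=4,fy=4,interpolation=cv2.INTER_CUBIC)
cv2.imwrite("pics/c1.png",a)
E
python3 crop.py
```

```text
plate ((0.5532448887825012, 0.07161945849657059), (0.30147606134414673, 0.29943573474884033), 0.600225567817688)
lever n 270
0.31 14 [0.4817 0.4969 0.4896 0.0741]
0.32 27 [0.481  0.4995 0.4902 0.0792]
0.33 18 [0.4814 0.4987 0.4883 0.0772]
0.34 17 [0.4789 0.4933 0.4859 0.0737]
0.35 19 [0.4783 0.4905 0.4844 0.0752]
0.36 17 [0.4756 0.4898 0.4825 0.0754]
0.37 31 [0.472  0.4895 0.48   0.079 ]
0.38 24 [0.4695 0.4864 0.4784 0.0808]
0.39 21 [0.4695 0.4864 0.4767 0.0802]
0.4 27 [0.4659 0.4834 0.4736 0.0797]
0.41 22 [0.4642 0.4804 0.4727 0.0804]
0.42 24 [0.4626 0.4801 0.4704 0.0794]
0.43 9 [0.4629 0.4767 0.4706 0.0801]
tray ((0.4802064895629883, -0.3332102298736572), (0.3289507329463959, 0.17029383778572083), 51.72016525268555) 2996 -0.0018960704117913243 0.10000965448603105
```

View pics/c1.png

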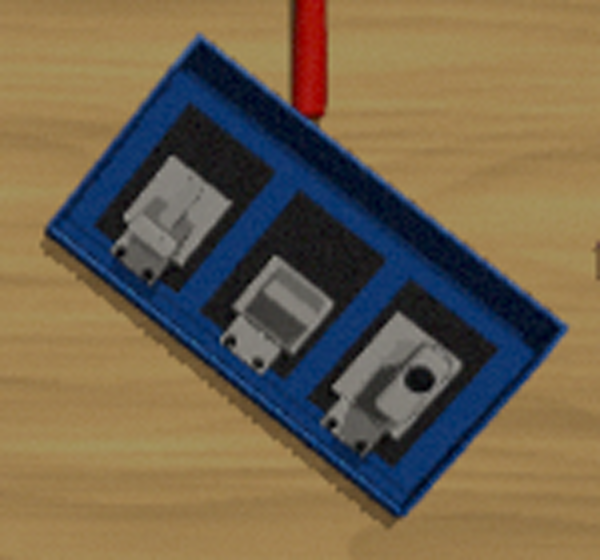

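The crop shows the bracket at the left, the wedge in the middle and the crank at the right. All heels point to the low side, which is lower-left.

```bash
cat >> h.py <<'E'
TRAY=np.array([.480,-.333,0]); TY=np.radians(-38.28)
def trayR(): return R.from_euler("z",TY)
def bodyR(): return R.from_euler("z",TY)*R.from_euler("y",-25,degrees=True)
E
python3 - <<'E'
from h import *
for cam_ in("top","side"):
    d=np.load(cam_+"0.npz"); w=cloud(cam_,d["d"]); im=d["im"].astype(int)
    hsv=cv2.cvtColor(d["im"],cv2.COLOR_RGB2HSV)
    t=trayR().inv().apply((w-TRAY).reshape(-1,3)).reshape(w.shape)
    ins=(abs(t[...,0])<.08)&(abs(t[...,1])<.16)
    # tray coords extents of blue
    gray=ins&(hsv[...,1]<60)&(im.sum(-1)>200)
    o=np.array([-.066+.04*np.cos(.4363),0,.014+.04*np.sin(.4363)])
    b=R.from_euler("y",-25,degrees=True).inv().apply((t-o).reshape(-1,3)).reshape(w.shape)
    dark=ins&(im.sum(-1)<130)&(hsv[...,1]<120)
    print(cam_,"seat z",np.percentile(b[dark][:,2],[10,50,90]))
    n,l,st,c=cv2.connectedComponentsWithStats(gray.astype(np.uint8))
    for i in range(1,n):
        if st[i,4]<60: continue
        P=b[l==i]; print(i,st[i,4],"lo",np.round(np.percentile(P,2,axis=0),4),"hi",np.round(np.percentile(P,98,axis=0),4),"px",c[i].round())
        # foot top points
        f=P[(abs(P[:,2]-.010)<.006)]
        print("  foot",len(f),np.round(np.percentile(f,3,axis=0),4),np.round(np.percentile(f,97,axis=0),4))
        h=f[f[:,0]<-.016]
        if len(h)>5: print("  heel",len(h),np.round(h.min(0),4),np.round(h.max(0),4))
        for lo,hi in((.015,.03),(.03,.05),(.05,.075),(.075,.11)):
            q=P[(P[:,2]>lo)&(P[:,2]<hi)]
            if len(q)>5: print("   z",lo,len(q),np.round(np.percentile(q,3,axis=0),4),np.round(np.percentile(q,97,axis=0),4))
E
```

```text
top seat z [-0.00238391  0.00108829  0.00495628]
1 494 lo [-0.0327  0.0721  0.004 ] hi [0.0479 0.1254 0.0828] px [352. 204.]
  foot 300 [-0.0332  0.0725  0.0052] [0.0479 0.1254 0.0152]
  heel 69 [-0.0373  0.0801  0.0041] [-0.0162  0.1184  0.0154]
   z 0.015 39 [-0.0228  0.0782  0.0151] [0.046  0.1174 0.0266]
   z 0.03 39 [0.0179 0.0824 0.0313] [0.0371 0.1144 0.0481]
   z 0.05 41 [0.0192 0.0849 0.0507] [0.0289 0.1163 0.0732]
   z 0.075 78 [0.0056 0.0826 0.0759] [0.0209 0.1158 0.0843]
2 370 lo [-0.0352 -0.0304  0.0036] hi [0.0385 0.0232 0.0558] px [379. 228.]
  foot 226 [-0.0352 -0.0296  0.0059] [0.0385 0.0233 0.0149]
  heel 86 [-0.0392 -0.0231  0.005 ] [-0.0163  0.0166  0.0151]
   z 0.015 33 [-0.0069 -0.0236  0.0151] [0.0376 0.0199 0.0288]
   z 0.03 43 [ 0.0088 -0.0215  0.0313] [0.0383 0.0167 0.0498]
   z 0.05 65 [ 0.0239 -0.0224  0.0503] [0.0376 0.0163 0.0565]
3 539 lo [-0.0315 -0.1262  0.0027] hi [ 0.0786 -0.0686  0.1072] px [407. 245.]
  foot 336 [-0.0314 -0.1256  0.0063] [ 0.062  -0.0685  0.0149]
  heel 74 [-0.0383 -0.1159  0.0051] [-0.0162 -0.0775  0.0159]
   z 0.015 21 [-0.0326 
[... 350 characters left out ...]
0.0156]
   z 0.015 56 [-0.0233  0.0693  0.0151] [0.0428 0.1045 0.0295]
   z 0.03 43 [0.009  0.081  0.0305] [0.0357 0.106  0.049 ]
   z 0.05 55 [0.0063 0.0794 0.0514] [0.0262 0.1119 0.0738]
   z 0.075 36 [0.0045 0.0777 0.0761] [0.0184 0.1147 0.0849]
5 829 lo [-0.0343 -0.126   0.0032] hi [0.0752 0.0149 0.1053] px [330. 269.]
  foot 365 [-0.0362 -0.1274  0.0053] [0.0602 0.012  0.0149]
  heel 86 [-0.0432 -0.1207  0.0045] [-0.0161  0.0188  0.016 ]
   z 0.015 90 [-0.0232 -0.1209  0.0153] [0.0521 0.0133 0.0297]
   z 0.03 98 [ 0.0057 -0.1124  0.0307] [0.0372 0.0128 0.0494]
   z 0.05 88 [ 0.0103 -0.1121  0.0504] [0.0439 0.0124 0.0722]
   z 0.075 170 [ 0.0247 -0.1119  0.0776] [ 0.0787 -0.0866  0.1065]
```

arm_command([
  [0.0197,-0.0193,-0.0068,0,0,-4.83,50],
  [0.0197,-0.0193,-0.0068,0,0,-4.83,50],
  [0.0197,-0.0193,-0.0068,0,0,-4.83,50],
  [0.0197,-0.0193,-0.0068,0,0,-4.83,50],
  [0.0197,-0.0193,-0.0068,0,0,-4.83,50],
  [0.0197,-0.0193,-0.0068,0,0,-4.83,50],
  [0.0197,-0.0193,-0.0068,0,0,-4.83,50],
  [0.0197,-0.0193,-0.0068,0,0,-4.83,50],
  [0.0197,-0.0193,-0.0068,0,0,-4.83,50],
  [0.0197,-0.0193,-0.0068,0,0,-4.83,50],
  [0.0197,-0.0193,-0.0068,0,0,-4.83,50],
  [0.0197,-0.0193,-0.0068,0,0,-4.83,50],
  [0,0,0,0,0,0,50],
])

```text
t: 2.58
eef_pos: [0.4766, 0.3966, 0.1482]
tool_rot: [0.001, 0.636, 0.772, -0.001]
wrist_force: [0.2, 0.1, -0.2]
width: 0.497
grasp_force: 0.0
```

arm_command([
  [-0.0025,0.003,-0.0154,0,0,0,50],
  [0,0,-0.0154,0,0,0,50],
  [0,0,-0.0154,0,0,0,50],
  [0,0,-0.0154,0,0,0,50],
  [0,0,-0.0154,0,0,0,50],
  [0,0,-0.0154,0,0,0,50],
  [0,0,0,0,0,0,0],
  [0,0,0,0,0,0,0],
  [0,0,0,0,0,0,0],
  [0,0,0,0,0,0,0],
  [0,0,0,0,0,0,0],
], grip_force=25)

```text
t: 3.5
eef_pos: [0.4717, 0.4034, 0.0571]
tool_rot: [0.0, 0.633, 0.774, 0.001]
wrist_force: [3.9, 3.1, -9.0]
width: 0.205
grasp_force: 26.9
```

```bash
python3 - <<'E'
from h import *
save("top","v1")
s=arm.read_state(); print(s["eef_pos"],s["width"],s["grasp_force"],s["wrist_force"])
ax=np.array([.491,.317]); p=np.array(s["eef_pos"])[:2]; v=p-ax; print(np.hypot(*v),np.degrees(np.arctan2(v[1],v[0])))
# waypoints, 12 rows to 180.5 deg
a0=np.arctan2(v[1],v[0]); r=np.hypot(*v)
A=np.linspace(a0,np.radians(180.5),14); P=ax+r*np.c_[np.cos(A),np.sin(A)]
print(np.round(np.diff(P,axis=0),4).tolist(), np.degrees(A[1]-A[0]))
E
```

```text
[0.47163747 0.40339557 0.05710281] 0.20904585510075627 26.966587007045746 [  3.27806674   2.57111853 -10.25033657]
0.08853870638215046 102.63210386569465
[[-0.0089, -0.0025], [-0.0086, -0.0034], [-0.0082, -0.0043], [-0.0077, -0.0051], [-0.0071, -0.0059], [-0.0065, -0.0066], [-0.0058, -0.0072], [-0.005, -0.0078], [-0.0041, -0.0083], [-0.0032, -0.0087], [-0.0023, -0.009], [-0.0014, -0.0092], [-0.0004, -0.0092]] 5.989838164177336
```

arm_command([
  [-0.0089,-0.0025,0,0,0,5.99,0],
  [-0.0086,-0.0034,0,0,0,5.99,0],
  [-0.0082,-0.0043,0,0,0,5.99,0],
  [-0.0077,-0.0051,0,0,0,5.99,0],
  [-0.0071,-0.0059,0,0,0,5.99,0],
  [-0.0065,-0.0066,0,0,0,5.99,0],
  [-0.0058,-0.0072,0,0,0,5.99,0],
  [-0.005,-0.0078,0,0,0,5.99,0],
  [-0.0041,-0.0083,0,0,0,5.99,0],
  [-0.0032,-0.0087,0,0,0,5.99,0],
  [-0.0023,-0.009,0,0,0,5.99,0],
  [-0.0014,-0.0092,0,0,0,5.99,0],
  [-0.0004,-0.0092,0,0,0,5.99,0],
  [0,0,0,0,0,0,0],
  [0,0,0,0,0,0,0],
])

```text
t: 4.8
eef_pos: [0.4062, 0.321, 0.0579]
tool_rot: [0.007, 0.008, 1.0, 0.007]
wrist_force: [13.6, 21.2, -25.9]
width: 0.206
grasp_force: 28.6
```

```bash
python3 - <<'E'
from h import *
save("top","v2")
s=arm.read_state(); print(s["eef_pos"],s["width"],s["grasp_force"],s["wrist_force"],s["moment"])
E
```

```text
[0.4061386  0.32099876 0.05784951] 0.2061878457420745 28.450174927711487 [ 12.65013885  21.31923447 -26.18352168] [ 3.04751564 -1.94559359  0.41771668]
```

arm_command([
  [0,0,0,0,0,0,60],
  [0,0,0,0,0,0,60],
  [0,0,0,0,0,0,60],
  [0,0,0,0,0,0,60],
  [0,0,0.015,0,0,0,60],
  [0,0,0.02,0,0,0,60],
  [0,0,0.025,0,0,0,60],
  [0,0,0.03,0,0,0,100],
  [0,-0.035,0.02,0,0,-5,100],
  [0.01,-0.04,0.01,0,0,-5,100],
  [0.01,-0.04,0,0,0,-5,100],
  [0.01,-0.04,0,0,0,-5,100],
])

```text
t: 5.85
eef_pos: [0.4327, 0.1604, 0.1794]
tool_rot: [0.002, 0.181, 0.983, 0.001]
wrist_force: [0.3, 0.6, 0.3]
width: 1.004
grasp_force: 0.0
```

```bash
python3 - <<'E'
from h import *
im,d=arm.grab_frame("top"); np.savez("t1.npz",im=im,d=d); w=cloud("top",d); P=w[(abs(w[...,2]-.078)<.012)&(w[...,0]<.52)&(w[...,0]>.38)&(abs(w[...,1]-.32)<.05)]
for xx in np.arange(.38,.52,.01):
    q=P[abs(P[:,0]-xx)<.005]
    if len(q): print(round(xx,3),len(q),np.round([q[:,1].min(),q[:,1].max(),q[:,1].mean(),q[:,2].mean()],4))
a=im[150:260,100:290,::-1]; cv2.imwrite("pics/v3.png",cv2.resize(a,None,fx=4,fy=4,interpolation=cv2.INTER_CUBIC))
E
```

```text
(no output)
```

View pics/v3.png

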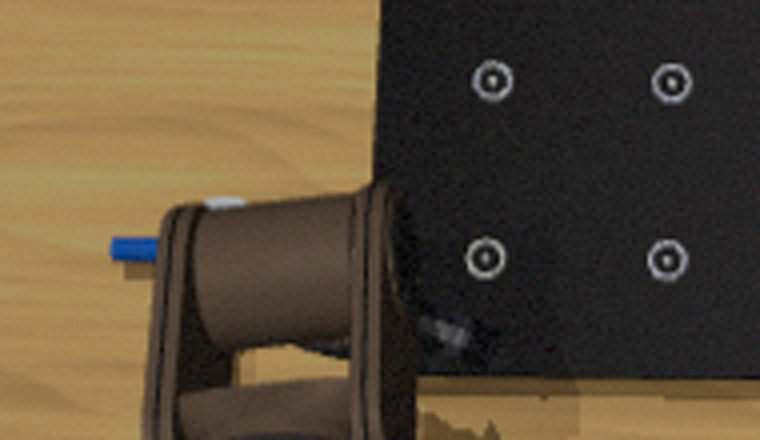

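The arm hides the valve in this view, so I'll check it once the arm has moved towards the tray.

```bash
cat >> h.py <<'E'
TY_={"crank":-.0965,"bracket":.0985,"wedge":-.0035}
GR={"crank":[.034,0,.070],"bracket":[.010,0,.058],"wedge":[.020,0,.036]}
RB2T=R.from_matrix(np.array([[-1,0,0],[0,1,0],[0,0,-1.]]))  # tool axes in body frame
def body_in_tray(c):
    o=np.array([-.066+.04*np.cos(.4363)+.001,TY_[c],.014+.04*np.sin(.4363)+.001])
    return TRAY+trayR().apply(o), bodyR()
def tool_for(bp,bR,pt,up=0.,tip=False):
    q=bR*RB2T; g=bp+bR.apply(np.array(pt,float)+[0,0,up])
    return g+(0 if tip else 1)*q.apply([0,0,.0187]), q
def cur():
    s=arm.read_state(); w,x,y,z=s["tool_rot"]; return np.array(s["eef_pos"]),R.from_quat([x,y,z,w])
def go(p,q,start=None):
    p0,q0=start or cur(); rv=(q*q0.inv()).as_rotvec(degrees=True); dp=p-p0
    n=int(np.ceil(max(np.linalg.norm(dp)/.033,np.linalg.norm(rv)/6,1)))
    print("target",np.round(p,4),"dp",np.round(dp,4),"rv",np.round(rv,2),"n",n,"row",np.round(dp/n,4).tolist()+np.round(rv/n,2).tolist()); return p,q
E
python3 - <<'E'
from h import *
a=go(*tool_for(*body_in_tray("crank"),GR["crank"],.09))
go(*tool_for(*body_in_tray("crank"),GR["crank"],0),start=a)
E
```

```text
target [ 0.375  -0.373   0.1743] dp [-0.0595 -0.5271 -0.0044] rv [-12.19 -21.59 -16.57] n 17 row [-0.0035, -0.031, -0.0003, -0.72, -1.27, -0.97]
target [ 0.4048 -0.3966  0.0928] dp [ 0.0299 -0.0236 -0.0816] rv [0. 0. 0.] n 3 row [0.01, -0.0079, -0.0272, 0.0, 0.0, 0.0]
```

arm_command([
  [0.006,-0.031,0,-0.72,-1.27,-0.97,100],
  [0.006,-0.031,0,-0.72,-1.27,-0.97,65],
  [0.006,-0.031,0,-0.72,-1.27,-0.97,65],
  [0.006,-0.031,0,-0.72,-1.27,-0.97,65],
  [0.006,-0.031,0,-0.72,-1.27,-0.97,65],
  [0.006,-0.031,0,-0.72,-1.27,-0.97,65],
  [0.006,-0.031,0,-0.72,-1.27,-0.97,65],
  [0.006,-0.031,0,-0.72,-1.27,-0.97,65],
  [-0.012,-0.031,0,-0.72,-1.27,-0.97,65],
  [-0.012,-0.031,0,-0.72,-1.27,-0.97,65],
  [-0.012,-0.031,0,-0.72,-1.27,-0.97,65],
  [-0.012,-0.031,0,-0.72,-1.27,-0.97,65],
  [-0.012,-0.031,0,-0.72,-1.27,-0.97,65],
  [-0.012,-0.031,0,-0.72,-1.27,-0.97,65],
  [-0.012,-0.031,0,-0.72,-1.27,-0.97,65],
  [-0.012,-0.031,0,-0.72,-1.27,-0.97,65],
  [-0.012,-0.031,0,-0.72,-1.27,-0.97,65],
  [0,0,0,0,0,0,65],
])

```text
t: 7.4
eef_pos: [0.3698, -0.3696, 0.1782]
tool_rot: [0.203, 0.316, 0.924, -0.072]
wrist_force: [-0.7, 0.3, -0.6]
width: 0.652
grasp_force: 0.0
```

```bash
python3 - <<'E'
from h import *
go(*tool_for(*body_in_tray("crank"),GR["crank"],.09))
go(*tool_for(*body_in_tray("crank"),GR["crank"],0))
im,d=arm.grab_frame("top"); w=cloud("top",d); P=w[(abs(w[...,2]-.078)<.012)&(w[...,0]<.52)&(w[...,0]>.36)&(abs(w[...,1]-.32)<.05)]
for xx in np.arange(.38,.52,.01):
    q=P[abs(P[:,0]-xx)<.005]
    if len(q): print(round(xx,3),len(q),np.round([q[:,1].min(),q[:,1].max(),q[:,1].mean(),q[:,2].mean()],4))
a=np.hstack([im[150:250,90:240,::-1],im[190:290,330:480,::-1]]); cv2.imwrite("pics/v4.png",cv2.resize(a,None,fx=2.6,fy=2.6,interpolation=cv2.INTER_CUBIC))
E
```

```text
target [ 0.375  -0.373   0.1743] dp [ 0.0052 -0.0034 -0.0039] rv [ 0.15 -0.28 -0.4 ] n 1 row [0.0052, -0.0034, -0.0039, 0.15, -0.28, -0.4]
target [ 0.4048 -0.3966  0.0928] dp [ 0.035  -0.027  -0.0854] rv [ 0.15 -0.28 -0.4 ] n 3 row [0.0117, -0.009, -0.0285, 0.05, -0.09, -0.13]
0.38 20 [0.3114 0.3279 0.3192 0.0784]
0.39 22 [0.3096 0.3285 0.3177 0.0792]
0.4 27 [0.3112 0.3267 0.3178 0.0793]
0.41 27 [0.3096 0.3281 0.3188 0.0797]
0.42 22 [0.3109 0.3284 0.3188 0.0797]
0.43 28 [0.3111 0.3278 0.3184 0.0799]
0.44 20 [0.3102 0.3273 0.318  0.0802]
0.45 21 [0.3136 0.3257 0.3198 0.0746]
0.46 18 [0.3126 0.3266 0.3193 0.0752]
0.47 23 [0.3126 0.3274 0.3199 0.0744]
0.48 20 [0.3125 0.3266 0.3194 0.0757]
0.49 25 [0.311  0.3283 0.3178 0.0784]
0.5 11 [0.3114 0.328  0.32   0.0782]
```

View pics/v4.png

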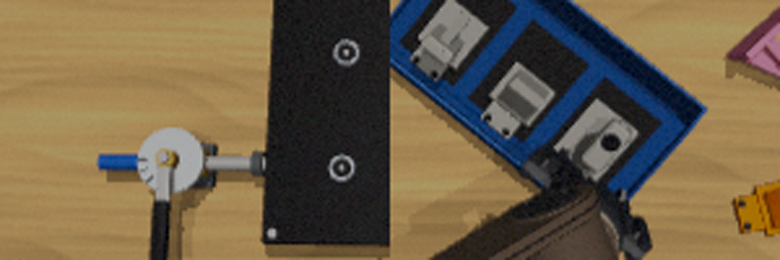

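The valve is shut: the handle at (160,230) points straight along -x. The fingers straddle the crank, so I'll go down and grip it.

arm_command([
  [0.0052,-0.0034,-0.0039,0.15,-0.28,-0.4,65],
  [0.006,-0.0047,-0.0163,0,0,0,65],
  [0.006,-0.0047,-0.0163,0,0,0,65],
  [0.006,-0.0047,-0.0163,0,0,0,65],
  [0.006,-0.0047,-0.0163,0,0,0,65],
  [0.006,-0.0047,-0.0163,0,0,0,65],
  [0,0,0,0,0,0,65],
  [0,0,0,0,0,0,0],
  [0,0,0,0,0,0,0],
  [0,0,0,0,0,0,0],
  [0,0,0,0,0,0,0],
  [0,0,0,0,0,0,0],
], grip_force=50)

```text
t: 8.45
eef_pos: [0.4077, -0.3921, 0.0929]
tool_rot: [0.204, 0.317, 0.924, -0.069]
wrist_force: [-0.6, 2.1, 2.7]
width: 0.298
grasp_force: 51.2
```

```bash
python3 - <<'E'
from h import *
print(arm.read_state()["wrist_force"])
go(*tool_for(*body_in_tray("crank"),GR["crank"],0))
E
```

```text
[-0.5568281   2.06960258  2.71212012]
target [ 0.4048 -0.3966  0.0928] dp [-0.0029 -0.0045 -0.0001] rv [-0.11  0.01 -0.41] n 1 row [-0.0029, -0.0045, -0.0001, -0.11, 0.01, -0.41]
```

arm_command([
  [0,0,0.01,0,0,0,0],
  [0,0,0.02,0,0,0,0],
  [0,0,0.025,0,0,0,0],
  [0,0,0.03,0,0,0,0],
  [0,0,0.03,0,0,0,0],
  [0,0,0.02,0,0,0,0],
  [0,0,0,0,0,0,0],
])

```text
t: 9.03
eef_pos: [0.4086, -0.3943, 0.2333]
tool_rot: [0.208, 0.317, 0.923, -0.072]
wrist_force: [1.0, -0.8, -3.2]
width: 0.301
grasp_force: 50.5
```

```bash
cat >> h.py <<'E'
PORT={0:[.4885,.006],1:[.4885,.136],2:[.6185,.006],3:[.6185,.136]}
def upright(port,z,yaw=TY): return np.array(PORT[port]+[.045+z]), R.from_euler("z",yaw)
E
python3 - <<'E'
from h import *
s=arm.read_state(); print(s["wrist_force"],s["width"])
a=go(*tool_for(*upright(2,.05),GR["crank"]))
go(*tool_for(*upright(2,.003),GR["crank"]),start=a)
save("side","s1"); im,d=arm.grab_frame("side"); cv2.imwrite("pics/s1.png",cv2.resize(im[180:320,250:450,::-1],None,fx=4,fy=4,interpolation=cv2.INTER_CUBIC))
E
```

```text
[ 1.0463929  -0.76064939 -3.21109253] 0.30124499791942433
target [ 0.6452 -0.0151  0.1463] dp [ 0.2366  0.3792 -0.087 ] rv [15.77 19.94 -0.37] n 14 row [0.0169, 0.0271, -0.0062, 1.13, 1.42, -0.03]
target [ 0.6452 -0.0151  0.0993] dp [ 0.     0.    -0.047] rv [0. 0. 0.] n 2 row [0.0, 0.0, -0.0235, 0.0, 0.0, 0.0]
```

View pics/s1.png

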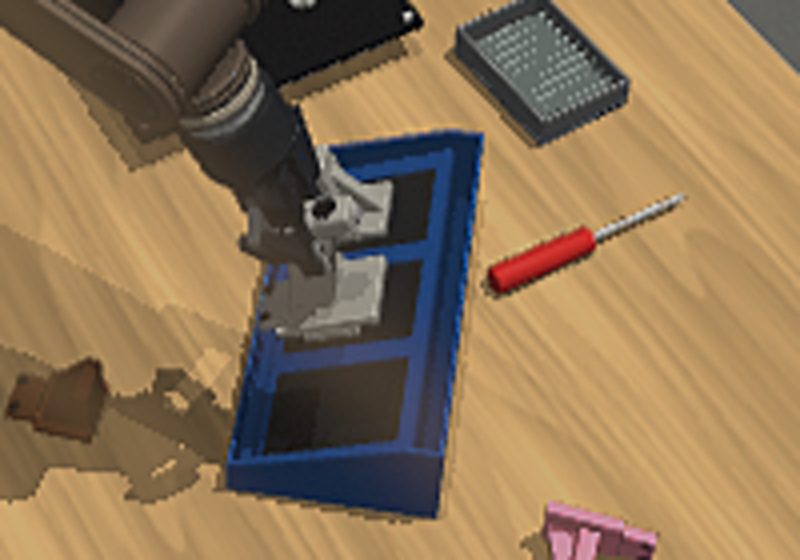

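The crank is held and clear of the tray at (330,300). Next I'll carry it to port 2, turning it upright on the way.

arm_command([
  [0.0169,0.0271,0,1.13,1.42,-0.03,0],
  [0.0169,0.0271,0,1.13,1.42,-0.03,0],
  [0.0169,0.0271,0,1.13,1.42,-0.03,0],
  [0.0169,0.0271,0,1.13,1.42,-0.03,0],
  [0.0169,0.0271,0,1.13,1.42,-0.03,0],
  [0.0169,0.0271,0,1.13,1.42,-0.03,0],
  [0.0169,0.0271,0,1.13,1.42,-0.03,0],
  [0.0169,0.0271,0,1.13,1.42,-0.03,0],
  [0.0169,0.0271,-0.0145,1.13,1.42,-0.03,0],
  [0.0169,0.0271,-0.0145,1.13,1.42,-0.03,0],
  [0.0169,0.0271,-0.0145,1.13,1.42,-0.03,0],
  [0.0169,0.0271,-0.0145,1.13,1.42,-0.03,0],
  [0.0169,0.0271,-0.0145,1.13,1.42,-0.03,0],
  [0.0169,0.0271,-0.0145,1.13,1.42,-0.03,0],
  [0,0,0,0,0,0,0],
  [0,0,0,0,0,0,0],
])

```text
t: 10.47
eef_pos: [0.6416, -0.011, 0.1338]
tool_rot: [-0.008, 0.328, 0.945, 0.003]
wrist_force: [-0.7, -0.7, -4.7]
width: 0.298
grasp_force: 51.7
```

```bash
python3 - <<'E'
from h import *
print(arm.read_state()["wrist_force"])
go(*tool_for(*upright(2,.05),GR["crank"]))
go(*tool_for(*upright(2,.0),GR["crank"]))
im,d=arm.grab_frame("side"); a=im[120:250,250:400,::-1]; cv2.imwrite("pics/s2.png",cv2.resize(a,None,fx=4,fy=4,interpolation=cv2.INTER_CUBIC))
E
```

```text
[-0.71171158 -0.66800467 -4.7332222 ]
target [ 0.6452 -0.0151  0.1463] dp [ 0.0035 -0.004   0.0125] rv [-0.62 -0.79 -0.02] n 1 row [0.0035, -0.004, 0.0125, -0.62, -0.79, -0.02]
target [ 0.6452 -0.0151  0.0963] dp [ 0.0035 -0.004  -0.0375] rv [-0.62 -0.79 -0.02] n 2 row [0.0018, -0.002, -0.0188, -0.31, -0.39, -0.01]
```

View pics/s2.png

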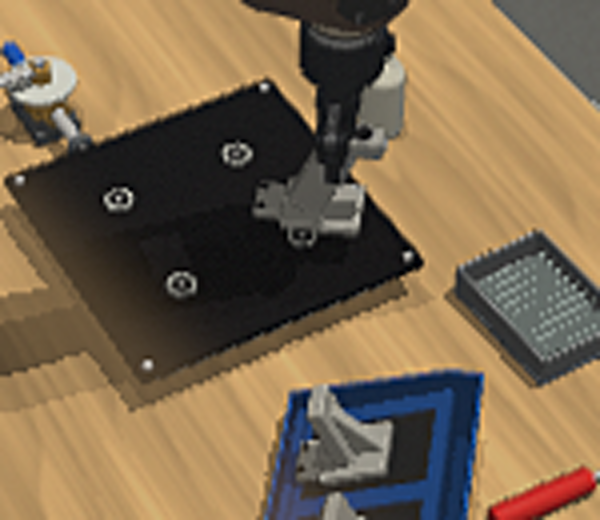

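The crank is upright above port 2 (ring at 300,235), so I'll lower it.

arm_command([
  [0.0035,-0.004,-0.009,-0.62,-0.79,0,0],
  [0,0,-0.009,0,0,0,0],
  [0,0,-0.009,0,0,0,0],
  [0,0,-0.006,0,0,0,0],
  [0,0,0,0,0,0,0],
  [0,0,0,0,0,0,0],
])

```text
t: 11.02
eef_pos: [0.6467, -0.017, 0.106]
tool_rot: [0.004, 0.329, 0.944, 0.001]
wrist_force: [-1.4, -0.1, -3.3]
width: 0.302
grasp_force: 51.6
```

```bash
cat > body.py <<'E'
# height of held/placed casting foot etc. in top cloud around a port
from h import *
import sys
port=int(sys.argv[1]); c=np.array(PORT[port])
for n in("top","side"):
    im,d=arm.grab_frame(n); w=cloud(n,d); hsv=cv2.cvtColor(im,cv2.COLOR_RGB2HSV)
    p=w.reshape(-1,3)-np.r_[c,.045]; p=R.from_euler("z",-TY).apply(np.nan_to_num(p,nan=9)); b=im.reshape(-1,3).astype(int)
    m=(abs(p[:,0])<.1)&(abs(p[:,1])<.05)&(p[:,2]>.003)&(p[:,2]<.02)&(b.sum(1)>240)&(hsv.reshape(-1,3)[:,1]<60)
    q=p[m]; 
    if len(q)>10:
        print(n,len(q),"lo",np.round(np.percentile(q,2,axis=0),4),"hi",np.round(np.percentile(q,98,axis=0),4),"med z",np.median(q[:,2]))
        A=np.c_[q[:,:2],np.ones(len(q))]; k=np.linalg.lstsq(A,q[:,2],rcond=None)[0]; print("  slope deg",np.degrees(k[:2]),"z0",k[2])
E
python3 body.py 2; python3 -c "
from h import *
print(arm.read_state()['wrist_force'])"
```

```text
side 101 lo [-0.0335 -0.0326  0.0083] hi [0.0605 0.027  0.0197] med z 0.016944369971659302
  slope deg [0.15139127 0.29223536] z0 0.016332822313905697
[-0.18809572 -0.0964084  -4.21549755]
```

arm_command([
  [0,0,-0.002,0,0,0,0],
  [0,0,-0.002,0,0,0,0],
  [0,0,-0.0015,0,0,0,0],
  [0,0,-0.001,0,0,0,0],
  [0,0,0,0,0,0,0],
])

```text
t: 11.53
eef_pos: [0.6472, -0.0167, 0.0998]
tool_rot: [0.004, 0.329, 0.944, 0.001]
wrist_force: [-0.9, -1.0, -4.7]
width: 0.302
grasp_force: 51.7
```

arm_command([
  [0,0,-0.001,0,0,0,0],
  [0,0,-0.001,0,0,0,0],
  [0,0,0,0,0,0,0],
  [0,0,0,0,0,0,0],
])

```text
t: 11.87
eef_pos: [0.6474, -0.0168, 0.0981]
tool_rot: [0.004, 0.329, 0.944, 0.001]
wrist_force: [0.7, 0.3, -3.5]
width: 0.294
grasp_force: 51.7
```

arm_command([
  [0,0,-0.001,0,0,0,0],
  [0,0,-0.001,0,0,0,0],
  [0,0,0,0,0,0,0],
  [0,0,0,0,0,0,0],
])

```text
t: 12.2
eef_pos: [0.6479, -0.017, 0.0976]
tool_rot: [0.005, 0.329, 0.944, 0.001]
wrist_force: [-2.1, -0.3, 3.5]
width: 0.298
grasp_force: 52.7
```

Contact felt. I'll release it and retreat upwards.

arm_command([
  [0,0,0.001,0,0,0,45],
  [0,0,0,0,0,0,60],
  [0,0,0,0,0,0,60],
  [0,0,0.01,0,0,0,60],
  [0,0,0.02,0,0,0,60],
  [0,0,0.03,0,0,0,60],
  [0,0,0.03,0,0,0,30],
  [-0.01,0.008,0.01,0,0,0,0],
  [-0.02,0.016,0,0,0,0,0],
  [-0.02,0.016,0,0,0,0,0],
  [-0.02,0.016,0,0,0,0,0],
  [0,0,0,0,0,0,0],
])

```text
t: 13.2
eef_pos: [0.5746, 0.0417, 0.1976]
tool_rot: [0.004, 0.328, 0.945, 0.001]
wrist_force: [1.0, -0.6, 0.0]
width: 0.002
grasp_force: 0.0
```

```bash
python3 body.py 2; cat >> h.py <<'E'
def press(port,up,tilt=15,x=-.024,dx=0,dy=0,yaw=TY):
    c,Rz=upright(port,0,yaw); c=c+Rz.apply([dx,dy,0]); q=Rz*R.from_euler("y",-tilt,degrees=True)*RB2T
    return c+Rz.apply([x,0,.010+up]), q
E
python3 - <<'E'
from h import *
a=go(*press(2,.04)); go(*press(2,.006),start=a)
save("side","s3")
E
```

```text
top 275 lo [-0.0224 -0.0302  0.0044] hi [0.0634 0.0271 0.0161] med z 0.01038074393130943
  slope deg [-0.40451398 -0.42348067] z0 0.010482425038586207
side 201 lo [-0.0345 -0.0329  0.0034] hi [0.0611 0.0267 0.0188] med z 0.01019355086921065
  slope deg [-0.17203469 -0.80451678] z0 0.010436233788403285
target [0.5997 0.0209 0.095 ] dp [ 0.0223 -0.0188 -0.1032] rv [-9.200e+00 -1.115e+01  1.000e-02] n 4 row [0.0056, -0.0047, -0.0258, -2.3, -2.79, 0.0]
target [0.5997 0.0209 0.061 ] dp [ 0.     0.    -0.034] rv [0. 0. 0.] n 2 row [0.0, 0.0, -0.017, 0.0, 0.0, 0.0]
```

arm_command([
  [0.0056,-0.0055,-0.02,-2.3,-2.79,0,0],
  [0.0056,-0.0055,-0.025,-2.3,-2.79,0,0],
  [0.0056,-0.0055,-0.025,-2.3,-2.79,0,0],
  [0.0056,-0.0055,-0.025,-2.3,-2.79,0,0],
  [0,0,-0.02,0,0,0,0],
  [0,0,-0.015,0,0,0,0],
  [0,0,0,0,0,0,0],
  [0,0,0,0,0,0,0],
])

```text
t: 14.02
eef_pos: [0.6001, 0.0166, 0.0666]
tool_rot: [0.122, 0.326, 0.936, -0.043]
wrist_force: [0.0, -1.2, -0.2]
width: -0.001
grasp_force: 0.0
```

```bash
python3 - <<'E'
from h import *
print(arm.read_state()["wrist_force"]); go(*press(2,.003,dx=.002,dy=-.0025))
E
```

```text
[ 0.02855559 -1.17101922 -0.22215144]
target [0.5997 0.0177 0.058 ] dp [-0.0004  0.0011 -0.0086] rv [-0.03 -0.16  0.13] n 1 row [-0.0004, 0.0011, -0.0086, -0.03, -0.16, 0.13]
```

arm_command([
  [0,0.001,-0.003,0,0,0,0],
  [0,0,-0.003,0,0,0,0],
  [0,0,-0.0015,0,0,0,0],
  [0,0,-0.001,0,0,0,0],
  [0,0,0,0,0,0,0],
])

```text
t: 14.43
eef_pos: [0.6, 0.0182, 0.0591]
tool_rot: [0.123, 0.326, 0.936, -0.043]
wrist_force: [-0.0, 0.7, 0.5]
width: -0.0
grasp_force: 0.0
```

arm_command([
  [0,0,-0.001,0,0,0,0],
  [0,0,-0.001,0,0,0,0],
  [0,0,-0.001,0,0,0,0],
  [0,0,0,0,0,0,0],
  [0,0,0,0,0,0,0],
])

```text
t: 14.85
eef_pos: [0.6002, 0.0182, 0.0569]
tool_rot: [0.123, 0.326, 0.936, -0.043]
wrist_force: [-3.2, 0.8, 5.5]
width: 0.003
grasp_force: 2.7
```

arm_command([
  [0,0,-0.001,0,0,0,0],
  [0,0,0,0,0,0,0],
  [0,0,0,0,0,0,0],
  [0,0,0,0,0,0,0],
  [0,0,0,0,0,0,0],
  [0,0,0,0,0,0,0],
])

```text
t: 15.35
eef_pos: [0.6003, 0.0182, 0.0568]
tool_rot: [0.123, 0.326, 0.936, -0.043]
wrist_force: [-5.3, 0.8, 10.5]
width: -0.001
grasp_force: 5.0
```

arm_command([
  [-0.001,0.001,0.008,0,0,0,0],
  [-0.005,0.004,0.02,0,0,0,0],
  [-0.01,0.008,0.03,0,0,0,30],
  [-0.01,0.008,0.03,0,0,0,70],
  [0,0,0.03,0,0,0,70],
  [0,0,0.02,0,0,0,70],
])

```text
t: 15.85
eef_pos: [0.5744, 0.0398, 0.1964]
tool_rot: [0.125, 0.325, 0.936, -0.042]
wrist_force: [0.8, -0.7, 0.9]
width: 0.566
grasp_force: 0.0
```

```bash
cat > tray.py <<'E'
from h import *
for cam_ in("top","side"):
    im_,d=arm.grab_frame(cam_); w=cloud(cam_,d); im=im_.astype(int); hsv=cv2.cvtColor(im_,cv2.COLOR_RGB2HSV)
    b=np.nan_to_num(bodyR().inv().apply((w-body_in_tray("wedge")[0]).reshape(-1,3)),nan=9).reshape(w.shape); b[...,1]+=TY_["wedge"]
    g=(b[...,0]>-.06)&(b[...,0]<.09)&(abs(b[...,1])<.16)&(b[...,2]<.15)&(b[...,2]>-.01)&(hsv[...,1]<60)&(im.sum(-1)>200)
    n,l,st,c=cv2.connectedComponentsWithStats(g.astype(np.uint8))
    for i in range(1,n):
        if st[i,4]<60: continue
        P=b[l==i]; f=P[abs(P[:,2]-.011)<.006]; h=P[P[:,2]>.03]
        print(cam_,st[i,4],"foot",np.round(np.percentile(f,3,axis=0),4),np.round(np.percentile(f,97,axis=0),4),"upper",np.round(np.percentile(h,3,axis=0),4),np.round(np.percentile(h,97,axis=0),4))
        k=f[f[:,0]>0]; 
        if len(k): print("   foot yaw (minAreaRect)",cv2.minAreaRect((k[:,:2]*1000).astype(np.float32)))
E
python3 tray.py; python3 body.py 2; python3 - <<'E'
from h import *
a=go(*tool_for(*body_in_tray("bracket"),GR["bracket"],.09))
go(*tool_for(*body_in_tray("bracket"),GR["bracket"],0),start=a)
E
```

```text
top 500 foot [-0.0339  0.0728  0.0056] [0.0469 0.1253 0.0151] upper [0.0046 0.0828 0.0318] [0.0335 0.1163 0.0829]
   foot yaw (minAreaRect) ((24.538530349731445, 99.19615173339844), (55.21895217895508, 48.02013397216797), 89.6709976196289)
top 390 foot [-0.037  -0.0301  0.0054] [0.037  0.0233 0.0153] upper [ 0.0118 -0.0222  0.0333] [0.0362 0.0164 0.0568]
   foot yaw (minAreaRect) ((19.61054039001465, -3.8769969940185547), (37.263267517089844, 56.445274353027344), 0.8879336714744568)
side 377 foot [-0.0382  0.0701  0.0062] [0.0455 0.1219 0.0159] upper [0.0037 0.0792 0.032 ] [0.0311 0.1125 0.0835]
   foot yaw (minAreaRect) ((25.473461151123047, 97.63612365722656), (60.90859603881836, 45.712528228759766), 86.22734069824219)
side 320 foot [-0.0385 -0.0318  0.0053] [0.0356 0.0174 0.0163] upper [ 0.0112 -0.0257  0.0313] [0.0351 0.0158 0.0567]
   foot yaw (minAreaRect) ((28.009300231933594, -11.141021728515625), (63.48973846435547, 33.34043884277344), 56.99320602416992)
top 348 lo [-0.0313 -0.03    0.005 ] hi [0.0631 0.0268 0.0167] med z 0.010563872188664003
  slope deg [-0.48383059  1.05056738] z0 0.01082294236740161
side 199 lo [-0.0346 -0.0326  0.0037] hi [0.061  0.0268 0.0178] med z 0.010226080389657485
  slope deg [-0.00334472 -0.48264793] z0 0.010379286619049206
target [ 0.4827 -0.2096  0.1533] dp [-0.0911 -0.2489 -0.0397] rv [-6.24 -7.87  0.09] n 9 row [-0.0101, -0.0277, -0.0044, -0.69, -0.87, 0.01]
target [ 0.5125 -0.2332  0.0717] dp [ 0.0299 -0.0236 -0.0816] rv [0. 0. 0.] n 3 row [0.01, -0.0079, -0.0272, 0.0, 0.0, 0.0]
```

arm_command([
  [-0.0101,-0.0277,0,-0.69,-0.87,0,70],
  [-0.0101,-0.0277,0,-0.69,-0.87,0,70],
  [-0.0101,-0.0277,0,-0.69,-0.87,0,70],
  [-0.0101,-0.0277,0,-0.69,-0.87,0,70],
  [-0.0101,-0.0277,0,-0.69,-0.87,0,70],
  [-0.0101,-0.0277,0,-0.69,-0.87,0,70],
  [-0.0101,-0.0277,-0.013,-0.69,-0.87,0,70],
  [-0.0101,-0.0277,-0.013,-0.69,-0.87,0,70],
  [-0.0101,-0.0277,-0.013,-0.69,-0.87,0,70],
  [0,0,0,0,0,0,70],
  [0,0,0,0,0,0,70],
])

```text
t: 16.97
eef_pos: [0.4805, -0.2103, 0.1501]
tool_rot: [0.2, 0.323, 0.922, -0.071]
wrist_force: [0.0, 0.2, 0.8]
width: 0.698
grasp_force: 0.0
```

```bash
python3 - <<'E'
from h import *
go(*tool_for(*body_in_tray("bracket"),GR["bracket"],0))
E
```

```text
target [ 0.5125 -0.2332  0.0717] dp [ 0.0321 -0.0229 -0.0783] rv [-0.25 -0.39  0.31] n 3 row [0.0107, -0.0076, -0.0261, -0.08, -0.13, 0.1]
```

arm_command([
  [0.0053,-0.0038,-0.013,-0.05,-0.07,0.05,70],
  [0.0053,-0.0038,-0.013,-0.05,-0.07,0.05,70],
  [0.0053,-0.0038,-0.013,-0.05,-0.07,0.05,70],
  [0.0053,-0.0038,-0.013,-0.05,-0.07,0.05,70],
  [0.0053,-0.0038,-0.013,-0.05,-0.07,0.05,70],
  [0.0053,-0.0038,-0.013,-0.05,-0.07,0.05,70],
  [0,0,0,0,0,0,70],
  [0,0,0,0,0,0,70],
])

```text
t: 17.63
eef_pos: [0.5146, -0.2316, 0.0745]
tool_rot: [0.207, 0.318, 0.923, -0.071]
wrist_force: [0.8, 0.3, 0.4]
width: 0.698
grasp_force: 0.0
```

```bash
python3 - <<'E'
from h import *
print(arm.read_state()["wrist_force"]); p,q=go(*tool_for(*body_in_tray("bracket"),GR["bracket"],0))
p0,_=cur(); print("body-frame error",bodyR().inv().apply(p0-p))
E
```

```text
[0.80895127 0.31907498 0.40867467]
target [ 0.5125 -0.2332  0.0717] dp [-0.0021 -0.0016 -0.0028] rv [ 0.17  0.2  -0.28] n 1 row [-0.0021, -0.0016, -0.0028, 0.17, 0.2, -0.28]
body-frame error [0.00174887 0.00250739 0.00224698]
```

Within tolerance, so I'll grip and lift it.

arm_command([
  [-0.0015,-0.0015,-0.002,0,0,0,40],
  [0,0,0,0,0,0,0],
  [0,0,0,0,0,0,0],
  [0,0,0,0,0,0,0],
  [0,0,0,0,0,0,0],
  [0,0,0,0,0,0,0],
  [0,0,0.01,0,0,0,0],
  [0,0,0.02,0,0,0,0],
  [0,0,0.025,0,0,0,0],
  [0,0,0.03,0,0,0,0],
  [0,0,0.03,0,0,0,0],
  [0,0,0.015,0,0,0,0],
  [0,0,0,0,0,0,0],
], grip_force=50)

```text
t: 18.72
eef_pos: [0.5151, -0.236, 0.2094]
tool_rot: [0.212, 0.318, 0.921, -0.073]
wrist_force: [0.9, 0.5, -2.5]
width: 0.416
grasp_force: 51.0
```

```bash
python3 - <<'E'
from h import *
print(arm.read_state()["wrist_force"])
for p in (0,1,3): a=go(*tool_for(*upright(p,.06),GR["bracket"]))
E
```

```text
[ 0.85322099  0.47719682 -2.51432961]
target [ 4.963e-01 -2.000e-04  1.443e-01] dp [-0.0188  0.2358 -0.0651] rv [16.03 20.41 -0.18] n 8 row [-0.0023, 0.0295, -0.0081, 2.0, 2.55, -0.02]
target [0.4963 0.1298 0.1443] dp [-0.0188  0.3658 -0.0651] rv [16.03 20.41 -0.18] n 12 row [-0.0016, 0.0305, -0.0054, 1.34, 1.7, -0.02]
target [0.6263 0.1298 0.1443] dp [ 0.1112  0.3658 -0.0651] rv [16.03 20.41 -0.18] n 12 row [0.0093, 0.0305, -0.0054, 1.34, 1.7, -0.02]
```

arm_command([
  [0,0.01,0.02,0,0,0,0],
  [0,0.02,0.02,1.34,1.7,0,0],
  [0.0093,0.028,0,1.34,1.7,0,0],
  [0.0093,0.0305,0,1.34,1.7,0,0],
  [0.0093,0.0305,0,1.34,1.7,0,0],
  [0.0093,0.0305,0,1.34,1.7,0,0],
  [0.0093,0.0305,0,1.34,1.7,0,0],
  [0.0093,0.0305,0,1.34,1.7,0,0],
  [0.0093,0.0305,0,1.34,1.7,0,0],
  [0.0093,0.0305,0,1.34,1.7,0,0],
  [0.0093,0.0305,0,1.34,1.7,0,0],
  [0.0093,0.0305,0,1.34,1.7,0,0],
  [0.0093,0.0305,0,1.34,1.7,0,0],
  [0.0093,0.0305,0,0,0,0,0],
  [0,0,-0.02,0,0,0,0],
  [0,0,-0.025,0,0,0,0],
  [0,0,-0.025,0,0,0,0],
  [0,0,-0.02,0,0,0,0],
  [0,0,0,0,0,0,0],
  [0,0,0,0,0,0,0],
])

```text
t: 20.38
eef_pos: [0.6228, 0.1587, 0.1501]
tool_rot: [-0.007, 0.326, 0.945, 0.001]
wrist_force: [0.1, 0.9, -3.5]
width: 0.417
grasp_force: 51.7
```

```bash
python3 - <<'E'
from h import *
print(arm.read_state()["wrist_force"])
a=go(*tool_for(*upright(3,.004),GR["bracket"]))
im,d=arm.grab_frame("side"); a=im[110:240,240:390,::-1]; cv2.imwrite("pics/s5.png",cv2.resize(a,None,fx=4,fy=4,interpolation=cv2.INTER_CUBIC))
E
```

```text
[ 0.10099972  0.88992496 -3.52386258]
target [0.6263 0.1298 0.0883] dp [ 0.0035 -0.0289 -0.0618] rv [-0.35 -0.77 -0.18] n 3 row [0.0012, -0.0096, -0.0206, -0.12, -0.26, -0.06]
```

View pics/s5.png

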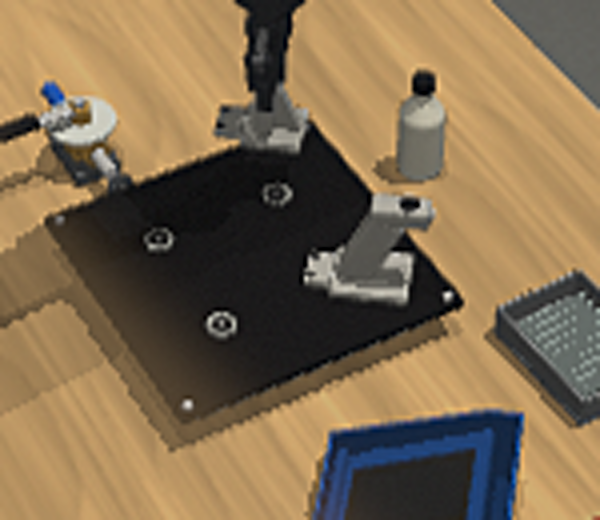

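The crank stands on port 2. The bracket is held level, about 30 mm too far in +y, which I'll correct while lowering it.

arm_command([
  [0.0012,-0.0096,-0.005,-0.12,-0.26,-0.06,0],
  [0.0012,-0.0096,-0.015,-0.12,-0.26,-0.06,0],
  [0.0012,-0.0096,-0.018,-0.12,-0.26,-0.06,0],
  [0,0,-0.015,0,0,0,0],
  [0,0,-0.006,0,0,0,0],
  [0,0,0,0,0,0,0],
  [0,0,0,0,0,0,0],
])

```text
t: 21.02
eef_pos: [0.6292, 0.1301, 0.0959]
tool_rot: [0.004, 0.328, 0.945, 0.002]
wrist_force: [0.7, 0.4, -3.7]
width: 0.417
grasp_force: 51.6
```

```bash
python3 body.py 3; python3 - <<'E'
from h import *
print(arm.read_state()["wrist_force"])
a=go(*tool_for(*upright(3,0),GR["bracket"]))
E
```

```text
top 18 lo [ 0.0097 -0.0243  0.0109] hi [0.0459 0.0106 0.0199] med z 0.01798731025080766
  slope deg [0.70523204 0.26310886] z0 0.016908603839814396
side 55 lo [-0.036  -0.028   0.0101] hi [0.0427 0.0257 0.0199] med z 0.016612726799639148
  slope deg [-1.29195174 -2.72556024] z0 0.01597540649332076
[-0.82273162 -0.06916458 -3.97643561]
target [0.6263 0.1298 0.0843] dp [-0.0035 -0.0006 -0.0125] rv [-0.04  0.6  -0.03] n 1 row [-0.0035, -0.0006, -0.0125, -0.04, 0.6, -0.03]
```

arm_command([
  [-0.002,0,-0.004,0,0,0,0],
  [0,0,-0.003,0,0,0,0],
  [0,0,-0.001,0,0,0,0],
  [0,0,-0.001,0,0,0,0],
  [0,0,0,0,0,0,0],
  [0,0,0,0,0,0,0],
])

```text
t: 21.62
eef_pos: [0.6265, 0.1305, 0.0868]
tool_rot: [0.003, 0.328, 0.945, 0.001]
wrist_force: [-4.9, 0.4, 4.1]
width: 0.417
grasp_force: 52.6
```

arm_command([
  [0,0,-0.0005,0,0,0,0],
  [0,0,0,0,0,0,50],
  [0,0,0,0,0,0,65],
  [0,0,0,0,0,0,65],
  [0,0,0.01,0,0,0,65],
  [0,0,0.02,0,0,0,65],
  [0,0,0.03,0,0,0,65],
  [0,0,0.03,0,0,0,30],
  [-0.01,0.008,0,0,0,0,0],
  [-0.02,0.016,0,0,0,0,0],
  [-0.02,0.016,0,0,0,0,0],
  [-0.01,0.008,0,0,0,0,0],
  [0,0,0,0,0,0,0],
  [0,0,0,0,0,0,0],
])

```text
t: 22.78
eef_pos: [0.5666, 0.1785, 0.1755]
tool_rot: [0.004, 0.327, 0.945, 0.001]
wrist_force: [0.7, -0.5, -0.2]
width: -0.002
grasp_force: 0.0
```

```bash
python3 body.py 3; python3 body.py 2; python3 - <<'E'
from h import *
print(arm.read_state()["wrist_force"])
a=go(*press(3,.006))
E
```

```text
top 340 lo [-0.0396 -0.0275  0.0052] hi [0.0432 0.0266 0.0157] med z 0.010837267040593564
  slope deg [-0.29338721 -0.72141366] z0 0.010656530770291186
side 130 lo [-0.0414 -0.0301  0.0039] hi [0.0412 0.0266 0.019 ] med z 0.009511853069392655
  slope deg [-0.12236616 -0.62515167] z0 0.010386991466436547
top 372 lo [-0.0338 -0.0304  0.0045] hi [0.0629 0.0267 0.0158] med z 0.010535399626408953
  slope deg [0.07817088 0.62769887] z0 0.01058744515124394
side 199 lo [-0.0343 -0.034   0.0043] hi [0.0608 0.0255 0.0175] med z 0.010485763178533593
  slope deg [-0.10283725 -0.49471872] z0 0.010271399012804137
[-0.14780923 -0.10647841 -0.05619517]
target [0.5997 0.1509 0.061 ] dp [ 0.0323 -0.0267 -0.1143] rv [-9.310e+00 -1.135e+01  1.000e-02] n 4 row [0.0081, -0.0067, -0.0286, -2.33, -2.84, 0.0]
```

arm_command([
  [0.0075,-0.0063,-0.02,-2.33,-2.84,0,0],
  [0.0075,-0.0063,-0.02,-2.33,-2.84,0,0],
  [0.0075,-0.0063,-0.025,-2.33,-2.84,0,0],
  [0.0075,-0.0063,-0.025,-2.33,-2.84,0,0],
  [0,0,-0.016,0,0,0,0],
  [0,0,-0.008,0,0,0,0],
  [0,0,-0.003,0,0,0,0],
  [0,0,-0.002,0,0,0,0],
  [0,0,0,0,0,0,0],
  [0,0,0,0,0,0,0],
])

```text
t: 23.82
eef_pos: [0.5979, 0.1531, 0.0576]
tool_rot: [0.124, 0.325, 0.937, -0.042]
wrist_force: [0.5, -0.2, 1.1]
width: 0.003
grasp_force: 0.0
```

arm_command([
  [0,0,-0.001,0,0,0,0],
  [0,0,-0.001,0,0,0,0],
  [0,0,-0.001,0,0,0,0],
  [0,0,0,0,0,0,0],
  [0,0,0,0,0,0,0],
  [0,0,0,0,0,0,0],
  [0,0,0,0,0,0,0],
])

```text
t: 24.4
eef_pos: [0.598, 0.1532, 0.0567]
tool_rot: [0.125, 0.325, 0.937, -0.043]
wrist_force: [-5.0, -0.9, 11.4]
width: -0.002
grasp_force: 5.8
```

Felt at about 11 N and steady. Next is the wedge.

arm_command([
  [0,0,0,0,0,0,0],
  [0,0,0,0,0,0,0],
  [-0.001,0.001,0.008,0,0,0,0],
  [-0.005,0.004,0.02,0,0,0,0],
  [-0.01,0.008,0.03,0,0,0,30],
  [-0.01,0.008,0.03,0,0,0,70],
  [0,0,0.03,0,0,0,70],
  [0,0,0.02,0,0,0,70],
  [0,0,0,0,0,0,70],
])

```text
t: 25.15
eef_pos: [0.5737, 0.1752, 0.1985]
tool_rot: [0.128, 0.325, 0.936, -0.04]
wrist_force: [1.2, 0.2, 1.1]
width: 0.691
grasp_force: 0.0
```

```bash
python3 tray.py; python3 body.py 3;python3 body.py 2; python3 - <<'E'
from h import *
a=go(*tool_for(*body_in_tray("wedge"),GR["wedge"],.09))
go(*tool_for(*body_in_tray("wedge"),GR["wedge"],0),start=a)
E
```

```text
top 423 foot [-0.036  -0.0297  0.0055] [0.037  0.0234 0.0144] upper [ 0.0071 -0.0223  0.0312] [0.036  0.0161 0.0559]
   foot yaw (minAreaRect) ((19.22498321533203, -3.1137924194335938), (37.76982116699219, 55.41417694091797), 0.41987016797065735)
side 312 foot [-0.0369 -0.0321  0.0056] [0.0359 0.0176 0.016 ] upper [ 0.0092 -0.0255  0.0313] [0.0352 0.0165 0.0572]
   foot yaw (minAreaRect) ((27.481639862060547, -1.452362060546875), (68.57596588134766, 33.54988098144531), 73.1349868774414)
top 361 lo [-0.0397 -0.0272  0.005 ] hi [0.0431 0.0261 0.0167] med z 0.010889024220578948
  slope deg [0.25144464 0.92428167] z0 0.010922679510401767
side 137 lo [-0.0408 -0.033   0.0044] hi [0.0414 0.0231 0.0188] med z 0.010923576946964705
  slope deg [-0.04339033 -0.81296839] z0 0.011102020143328922
top 375 lo [-0.0335 -0.0303  0.0053] hi [0.0628 0.027  0.0167] med z 0.010540715380991814
  slope deg [-0.06251645  0.478508  ] z0 0.010668751397499366
side 190 lo [-0.0348 -0.0335  0.0036] hi [0.0606 0.0263 0.0191] med z 0.01055058830186478
  slope deg [ 0.37644064 -0.98541432] z0 0.010589854929775865
target [ 0.4339 -0.3011  0.1376] dp [-0.1354 -0.4748 -0.0513] rv [-6.15 -8.1  -0.01] n 16 row [-0.0085, -0.0297, -0.0032, -0.38, -0.51, -0.0]
target [ 0.4638 -0.3246  0.056 ] dp [ 0.0299 -0.0236 -0.0816] rv [0. 0. 0.] n 3 row [0.01, -0.0079, -0.0272, 0.0, 0.0, 0.0]
```

arm_command([
  [-0.0085,-0.0297,0,-0.38,-0.51,0,75],
  [-0.0085,-0.0297,0,-0.38,-0.51,0,75],
  [-0.0085,-0.0297,0,-0.38,-0.51,0,75],
  [-0.0085,-0.0297,0,-0.38,-0.51,0,75],
  [-0.0085,-0.0297,0,-0.38,-0.51,0,75],
  [-0.0085,-0.0297,0,-0.38,-0.51,0,75],
  [-0.0085,-0.0297,0,-0.38,-0.51,0,75],
  [-0.0085,-0.0297,0,-0.38,-0.51,0,75],
  [-0.0085,-0.0297,0,-0.38,-0.51,0,75],
  [-0.0085,-0.0297,0,-0.38,-0.51,0,75],
  [-0.0085,-0.0297,0,-0.38,-0.51,0,75],
  [-0.0085,-0.0297,0,-0.38,-0.51,0,75],
  [-0.0085,-0.0297,-0.012,-0.38,-0.51,0,75],
  [-0.0085,-0.0297,-0.012,-0.38,-0.51,0,75],
  [-0.0085,-0.0297,-0.012,-0.38,-0.51,0,75],
  [-0.0085,-0.0297,-0.012,-0.38,-0.51,0,75],
  [0,0,0,0,0,0,75],
  [0,0,0,0,0,0,75],
])

```text
t: 26.95
eef_pos: [0.4327, -0.3016, 0.1408]
tool_rot: [0.204, 0.322, 0.922, -0.068]
wrist_force: [0.8, 0.6, 0.7]
width: 0.752
grasp_force: 0.0
```

```bash
python3 - <<'E'
from h import *
go(*tool_for(*body_in_tray("wedge"),GR["wedge"],0))
E
```

```text
target [ 0.4638 -0.3246  0.056 ] dp [ 0.031  -0.023  -0.0848] rv [-0.32  0.1   0.15] n 3 row [0.0103, -0.0077, -0.0283, -0.11, 0.03, 0.05]
```

arm_command([
  [0.005,-0.0042,-0.014,0,0,0,75],
  [0.005,-0.0042,-0.014,0,0,0,75],
  [0.005,-0.0042,-0.014,0,0,0,75],
  [0.005,-0.0042,-0.014,0,0,0,75],
  [0.005,-0.0042,-0.014,0,0,0,75],
  [0.004,-0.004,-0.0115,0,0,0,75],
  [0,0,0,0,0,0,75],
  [0,0,0,0,0,0,75],
])

```text
t: 27.62
eef_pos: [0.4636, -0.3247, 0.061]
tool_rot: [0.206, 0.319, 0.923, -0.069]
wrist_force: [-0.9, -0.2, 0.3]
width: 0.75
grasp_force: 0.0
```

```bash
python3 - <<'E'
from h import *
print(arm.read_state()["wrist_force"]); p,q=go(*tool_for(*body_in_tray("wedge"),GR["wedge"],0))
p0,_=cur(); print("body-frame error",bodyR().inv().apply(p0-p))
E
```

```text
[-0.9215347  -0.23085494  0.32931421]
target [ 0.4638 -0.3246  0.056 ] dp [ 0.0001  0.0001 -0.005 ] rv [-0.2   0.2  -0.16] n 1 row [0.0001, 0.0001, -0.005, -0.2, 0.2, -0.16]
body-frame error [ 0.00204793 -0.00014612  0.00453352]
```

arm_command([
  [0,0,-0.003,0,0,0,75],
  [0,0,0,0,0,0,40],
  [0,0,0,0,0,0,0],
  [0,0,0,0,0,0,0],
  [0,0,0,0,0,0,0],
  [0,0,0,0,0,0,0],
  [0,0,0,0,0,0,0],
  [0,0,0.01,0,0,0,0],
  [0,0,0.02,0,0,0,0],
  [0,0,0.025,0,0,0,0],
  [0,0,0.03,0,0,0,0],
  [0,0,0.03,0,0,0,0],
  [0,0,0.015,0,0,0,0],
  [0,0,0,0,0,0,0],
], grip_force=50)

```text
t: 28.78
eef_pos: [0.4648, -0.3277, 0.194]
tool_rot: [0.21, 0.319, 0.921, -0.071]
wrist_force: [1.1, -0.4, -3.2]
width: 0.462
grasp_force: 51.9
```

```bash
python3 - <<'E'
from h import *
print(arm.read_state()["wrist_force"])
for p in (0,1): a=go(*tool_for(*upright(p,.06),GR["wedge"]))
E
```

```text
[ 1.13450178 -0.40213668 -3.21717244]
target [ 0.5042 -0.0064  0.1223] dp [ 0.0394  0.3214 -0.0717] rv [15.75 20.22 -0.03] n 11 row [0.0036, 0.0292, -0.0065, 1.43, 1.84, -0.0]
target [0.5042 0.1236 0.1223] dp [ 0.0394  0.4514 -0.0717] rv [15.75 20.22 -0.03] n 14 row [0.0028, 0.0322, -0.0051, 1.12, 1.44, -0.0]
```

arm_command([
  [0.0028,0.0322,0,1.12,1.44,0,0],
  [0.0028,0.0322,0,1.12,1.44,0,0],
  [0.0028,0.0322,0,1.12,1.44,0,0],
  [0.0028,0.0322,0,1.12,1.44,0,0],
  [0.0028,0.0322,0,1.12,1.44,0,0],
  [0.0028,0.0322,0,1.12,1.44,0,0],
  [0.0028,0.0322,0,1.12,1.44,0,0],
  [0.0028,0.0322,0,1.12,1.44,0,0],
  [0.0028,0.0322,0,1.12,1.44,0,0],
  [0.0028,0.0322,0,1.12,1.44,0,0],
  [0.0028,0.0322,-0.01,1.12,1.44,0,0],
  [0.0028,0.0322,-0.015,1.12,1.44,0,0],
  [0.0028,0.0322,-0.02,1.12,1.44,0,0],
  [0.0028,0.0322,-0.02,1.12,1.44,0,0],
  [0,0,-0.01,0,0,0,0],
  [0,0,0,0,0,0,0],
  [0,0,0,0,0,0,0],
])

```text
t: 30.2
eef_pos: [0.5009, 0.1244, 0.1115]
tool_rot: [-0.005, 0.328, 0.945, 0.001]
wrist_force: [-0.3, -0.3, -5.2]
width: 0.457
grasp_force: 52.9
```

```bash
python3 - <<'E'
from h import *
print(arm.read_state()["wrist_force"])
a=go(*tool_for(*upright(1,.0),GR["wedge"]))
E
```

```text
[-0.26577423 -0.29899592 -5.2103574 ]
target [0.5042 0.1236 0.0623] dp [ 0.0033 -0.0008 -0.0492] rv [-0.25 -0.51 -0.02] n 2 row [0.0016, -0.0004, -0.0246, -0.13, -0.25, -0.01]
```

arm_command([
  [0.0016,-0.0008,-0.012,-0.25,-0.5,0,0],
  [0.001,0,-0.012,0,0,0,0],
  [0,0,-0.01,0,0,0,0],
  [0,0,-0.004,0,0,0,0],
  [0,0,0,0,0,0,0],
  [0,0,0,0,0,0,0],
])

```text
t: 30.7
eef_pos: [0.5051, 0.1236, 0.0756]
tool_rot: [0.002, 0.328, 0.945, 0.001]
wrist_force: [0.8, -0.7, -4.0]
width: 0.458
grasp_force: 53.0
```

```bash
python3 body.py 1; python3 - <<'E'
from h import *
print(arm.read_state()["wrist_force"])
a=go(*tool_for(*upright(1,.0),GR["wedge"]))
E
```

```text
side 55 lo [-0.0414 -0.0273  0.0089] hi [0.0326 0.0192 0.0199] med z 0.017695354285653914
  slope deg [-0.88056259 -1.22323626] z0 0.016283491781656736
[ 0.46711944  1.41315552 -4.50852433]
target [0.5042 0.1236 0.0623] dp [-0.0017 -0.0002 -0.0142] rv [-0.06  0.33  0.03] n 1 row [-0.0017, -0.0002, -0.0142, -0.06, 0.33, 0.03]
```

arm_command([
  [0,0,-0.003,0,0,0,0],
  [0,0,-0.002,0,0,0,0],
  [0,0,-0.0015,0,0,0,0],
  [0,0,0,0,0,0,0],
  [0,0,0,0,0,0,0],
])

```text
t: 31.22
eef_pos: [0.5051, 0.1239, 0.0691]
tool_rot: [0.002, 0.328, 0.945, 0.001]
wrist_force: [0.0, 0.6, -4.4]
width: 0.461
grasp_force: 53.1
```

arm_command([
  [0,0,-0.001,0,0,0,0],
  [0,0,-0.001,0,0,0,0],
  [0,0,-0.001,0,0,0,0],
  [0,0,0,0,0,0,0],
  [0,0,0,0,0,0,0],
])

```text
t: 31.63
eef_pos: [0.5052, 0.1239, 0.0662]
tool_rot: [0.002, 0.328, 0.945, 0.001]
wrist_force: [-0.7, 0.2, -5.1]
width: 0.456
grasp_force: 53.3
```

arm_command([
  [0,0,-0.001,0,0,0,0],
  [0,0,-0.001,0,0,0,0],
  [0,0,0,0,0,0,0],
  [0,0,0,0,0,0,0],
])

```text
t: 31.97
eef_pos: [0.5054, 0.1239, 0.0659]
tool_rot: [0.002, 0.328, 0.945, 0.001]
wrist_force: [-5.0, -1.1, 4.9]
width: 0.46
grasp_force: 54.2
```

arm_command([
  [0,0,0,0,0,0,55],
  [0,0,0,0,0,0,70],
  [0,0,0,0,0,0,70],
  [0,0,0.01,0,0,0,70],
  [0,0,0.02,0,0,0,70],
  [0,0,0.03,0,0,0,50],
  [0,0,0.02,0,0,0,0],
  [-0.01,0.008,0,0,0,0,0],
  [-0.014,0.011,0,0,0,0,0],
  [-0.01,0.008,0,0,0,0,0],
  [0,0,0,0,0,0,0],
  [0,0,0,0,0,0,0],
])

```text
t: 32.97
eef_pos: [0.4693, 0.1515, 0.1427]
tool_rot: [0.001, 0.327, 0.945, 0.0]
wrist_force: [0.4, 0.3, 0.1]
width: 0.001
grasp_force: 0.0
```

```bash
python3 body.py 1; python3 body.py 2; python3 body.py 3; python3 - <<'E'
from h import *
a=go(*press(1,.006,tilt=8,x=-.026))
E
```

```text
top 103 lo [-0.0156 -0.0276  0.005 ] hi [0.035  0.0196 0.018 ] med z 0.009932423096360068
  slope deg [0.78158016 1.26202113] z0 0.010693815744047423
side 101 lo [-0.0406 -0.0288  0.0041] hi [0.0328 0.0245 0.0194] med z 0.010503640486504921
  slope deg [0.17157779 1.78716778] z0 0.011025591010874886
top 365 lo [-0.0337 -0.0304  0.005 ] hi [0.0625 0.0266 0.0161] med z 0.010972259650671272
  slope deg [-0.10187595 -0.49437831] z0 0.010800790011064019
side 197 lo [-0.0351 -0.034   0.0039] hi [0.0614 0.0266 0.0177] med z 0.010072955367899102
  slope deg [ 0.0799953  -0.73761553] z0 0.010037097892577899
top 354 lo [-0.0401 -0.0271  0.0051] hi [0.0426 0.0265 0.0167] med z 0.010566373067495596
  slope deg [0.43914155 0.34972642] z0 0.010650502649665406
side 137 lo [-0.0417 -0.0307  0.0039] hi [0.0415 0.0253 0.0189] med z 0.01054036593247501
  slope deg [ 0.18424916 -1.08003332] z0 0.010360628208762228
target [0.4681 0.1521 0.061 ] dp [-0.0034  0.0015 -0.083 ] rv [-5.01 -6.06  0.02] n 3 row [-0.0011, 0.0005, -0.0277, -1.67, -2.02, 0.01]
```

arm_command([
  [-0.0011,0.0002,-0.015,-1.67,-2.02,0,0],
  [-0.0011,0.0002,-0.02,-1.67,-2.02,0,0],
  [-0.0011,0.0002,-0.022,-1.67,-2.02,0,0],
  [0,0,-0.016,0,0,0,0],
  [0,0,-0.008,0,0,0,0],
  [0,0,-0.003,0,0,0,0],
  [0,0,0,0,0,0,0],
  [0,0,0,0,0,0,0],
])

```text
t: 33.93
eef_pos: [0.4692, 0.1514, 0.0612]
tool_rot: [0.067, 0.327, 0.942, -0.022]
wrist_force: [0.7, -1.0, -0.6]
width: -0.002
grasp_force: 0.0
```

arm_command([
  [0,0,-0.002,0,0,0,0],
  [0,0,-0.0015,0,0,0,0],
  [0,0,-0.001,0,0,0,0],
  [0,0,-0.001,0,0,0,0],
  [0,0,0,0,0,0,0],
  [0,0,0,0,0,0,0],
  [0,0,0,0,0,0,0],
])

```text
t: 34.52
eef_pos: [0.4686, 0.1515, 0.056]
tool_rot: [0.067, 0.327, 0.942, -0.023]
wrist_force: [-2.6, -2.3, 5.2]
width: -0.0
grasp_force: 2.7
```

arm_command([
  [0,0,-0.001,0,0,0,0],
  [0,0,0,0,0,0,0],
  [0,0,0,0,0,0,0],
  [0,0,0,0,0,0,0],
  [0,0,0,0,0,0,0],
])

```text
t: 34.93
eef_pos: [0.4686, 0.1515, 0.0558]
tool_rot: [0.066, 0.327, 0.942, -0.023]
wrist_force: [-4.4, -0.7, 11.1]
width: 0.004
grasp_force: 5.5
```

arm_command([
  [0,0,0.008,0,0,0,0],
  [0,0,0.02,0,0,0,0],
  [0,0,0.03,0,0,0,0],
  [0,0,0.03,0,0,0,0],
  [-0.008,0.021,0.008,0.7,0.85,4.8,50],
  [-0.008,0.021,0,0.7,0.85,4.8,50],
  [-0.008,0.021,0,0.7,0.85,4.8,50],
  [-0.008,0.021,0,0.7,0.85,4.8,50],
  [-0.008,0.021,0,0.6,0.75,4.8,50],
  [-0.008,0.021,0,0.6,0.75,4.8,50],
  [-0.007,0.02,0,0.5,0.65,4.8,50],
  [-0.006,0.021,0,0.5,0.6,4.7,50],
  [0,0,0,0,0,0,50],
  [0,0,0,0,0,0,50],
])

```text
t: 36.1
eef_pos: [0.4068, 0.3189, 0.1499]
tool_rot: [0.006, 0.0, 1.0, 0.022]
wrist_force: [-0.2, 0.1, 0.7]
width: 0.498
grasp_force: 0.0
```

```bash
python3 body.py 1; python3 - <<'E'
from h import *
go(np.array([.406,.3188,.0565]),R.from_quat([0,1,0,0]))
E
```

```text
top 239 lo [-0.0389 -0.0273  0.0053] hi [0.0346 0.0257 0.0175] med z 0.010598337881059655
  slope deg [0.40199895 0.900091  ] z0 0.010886935939459597
side 101 lo [-0.0398 -0.0297  0.0046] hi [0.0321 0.0223 0.0185] med z 0.010691842269382551
  slope deg [0.58708019 1.55693565] z0 0.01132985485730333
target [0.406  0.3188 0.0565] dp [-0.001   0.0008 -0.0932] rv [-2.49  0.65  0.15] n 3 row [-0.0003, 0.0003, -0.0311, -0.83, 0.22, 0.05]
```

arm_command([
  [-0.001,0.0005,-0.018,-1.25,0.33,0.1,50],
  [0,0,-0.02,-1.25,0.33,0,50],
  [0,0,-0.02,0,0,0,50],
  [0,0,-0.02,0,0,0,50],
  [0,0,-0.015,0,0,0,50],
  [0,0,0,0,0,0,50],
  [0,0,0,0,0,0,0],
  [0,0,0,0,0,0,0],
  [0,0,0,0,0,0,0],
  [0,0,0,0,0,0,0],
  [0,0,0,0,0,0,0],
], grip_force=30)

```text
t: 37.12
eef_pos: [0.4067, 0.3211, 0.0579]
tool_rot: [0.001, 0.0, 1.0, 0.003]
wrist_force: [1.0, 8.4, -6.8]
width: 0.203
grasp_force: 33.2
```

```bash
python3 - <<'E'
from h import *
s=arm.read_state(); print(s["eef_pos"],s["width"],s["wrist_force"],s["moment"])
ax=np.array([.491,.3188]); v=np.array(s["eef_pos"])[:2]-ax; a0=np.arctan2(v[1],v[0])%(2*np.pi); r=np.hypot(*v); print(r,np.degrees(a0))
A=np.linspace(a0,np.radians(135),10); P=ax+r*np.c_[np.cos(A),np.sin(A)]
print(np.round(np.diff(P,axis=0),4).tolist(),np.degrees(A[1]-A[0])); go(np.r_[P[-1],.0565],R.from_euler("z",-45,degrees=True)*R.from_quat([0,1,0,0]))
E
```

```text
[0.4066785  0.32108124 0.05790875] 0.2026427959547171 [ 1.02115172  8.42039611 -6.81073637] [ 1.12208089 -0.03991409  0.1704088 ]
0.08435235303987755 178.45029526731986
[[0.0005, 0.0071], [0.0011, 0.007], [0.0017, 0.0069], [0.0022, 0.0067], [0.0028, 0.0065], [0.0033, 0.0063], [0.0039, 0.006], [0.0044, 0.0056], [0.0048, 0.0052]] -4.827810585257756
target [0.4314 0.3784 0.0565] dp [ 0.0247  0.0574 -0.0014] rv [ -0.25   0.28 -44.95] n 8 row [0.0031, 0.0072, -0.0002, -0.03, 0.04, -5.62]
```

arm_command([
  [0.0003,0.0074,0,0,0,-5,0],
  [0.001,0.0073,0,0,0,-5,0],
  [0.0016,0.0072,0,0,0,-5,0],
  [0.0022,0.007,0,0,0,-5,0],
  [0.0028,0.0068,0,0,0,-5,0],
  [0.0034,0.0066,0,0,0,-5,0],
  [0.004,0.0062,0,0,0,-5,0],
  [0.0045,0.0058,0,0,0,-5,0],
  [0.0049,0.0055,0,0,0,-5,0],
  [0,0,0,0,0,0,0],
  [0,0,0,0,0,0,0],
  [0,0,0,0,0,0,0],
])

```text
t: 38.12
eef_pos: [0.4306, 0.3804, 0.0579]
tool_rot: [-0.0, 0.383, 0.924, 0.002]
wrist_force: [-1.1, 4.9, -4.2]
width: 0.205
grasp_force: 33.5
```

```bash
cat > lever.py <<'E'
from h import *
im,d=arm.grab_frame("top"); w=cloud("top",d); P=w[(abs(w[...,2]-.078)<.012)&(np.hypot(w[...,0]-.491,w[...,1]-.3188)<.13)]
P=P[np.hypot(P[:,0]-.491,P[:,1]-.3188)>.025]
v=P[:,:2]-[.491,.3188]; vx,vy,x0,y0=cv2.fitLine(P[:,:2].astype(np.float32),cv2.DIST_HUBER,0,.001,.001).ravel()
print(len(P),"line angle",np.degrees(np.arctan2(vy,vx))%180,"mean dir",np.degrees(np.arctan2(v[:,1].mean(),v[:,0].mean())))
cv2.imwrite("pics/lev.png",cv2.resize(im[130:260,90:330,::-1],None,fx=3.3,fy=3.3,interpolation=cv2.INTER_CUBIC))
E
python3 -c "
from h import *
print(cur()[0], (cur()[1].as_matrix()[:,1]), arm.read_state()['wrist_force'])"
```

```text
[0.43063691 0.38042041 0.0578897 ] [0.70740052 0.70680354 0.00364139] [-1.1034724   4.87246681 -4.15417123]
```

Tool is turned exactly 45°. I'll let it go straight up and then check.

arm_command([
  [0,0,0,0,0,0,40],
  [0,0,0,0,0,0,55],
  [0,0,0,0,0,0,55],
  [0,0,0.015,0,0,0,55],
  [0,0,0.025,0,0,0,55],
  [0,0,0.03,0,0,0,55],
  [0,0,0.03,0,0,0,55],
  [-0.01,0.03,0.02,0,0,0,55],
  [-0.02,0.035,0,0,0,0,55],
  [-0.02,0.035,0,0,0,0,55],
  [-0.02,0.035,0,0,0,0,55],
  [-0.02,0.035,0,0,0,0,55],
  [-0.02,0.035,0,0,0,0,55],
  [0,0,0,0,0,0,55],
  [0,0,0,0,0,0,55],
])

```text
t: 39.37
eef_pos: [0.3195, 0.5852, 0.1771]
tool_rot: [0.0, 0.381, 0.925, 0.0]
wrist_force: [0.1, 0.0, -0.5]
width: 0.551
grasp_force: 0.0
```

```bash
python3 lever.py; for p in 1 2 3; do python3 body.py $p; done
```

```text
211 line angle 136.02509 mean dir 135.6291933098525
top 236 lo [-0.0394 -0.0275  0.0054] hi [0.0346 0.0266 0.0185] med z 0.010913194088986708
  slope deg [0.5167315 0.2959791] z0 0.011069082247032206
side 98 lo [-0.0408 -0.0318  0.0045] hi [0.0331 0.0243 0.0172] med z 0.01118408160235174
  slope deg [ 0.98340319 -1.5864071 ] z0 0.010976561687876477
top 341 lo [-0.0332 -0.0303  0.0052] hi [0.0621 0.027  0.0155] med z 0.010611341978737997
  slope deg [-0.3413503   0.92983864] z0 0.010659981017977261
side 184 lo [-0.0341 -0.0333  0.0041] hi [0.0615 0.0266 0.0177] med z 0.010727645359432245
  slope deg [-0.65897144  0.49580572] z0 0.010979341544550216
top 341 lo [-0.0398 -0.0273  0.0057] hi [0.0428 0.0254 0.0165] med z 0.010823624227342545
  slope deg [-0.1142984   0.69276058] z0 0.010961887949655604
side 135 lo [-0.042  -0.0314  0.0045] hi [0.0417 0.0219 0.0167] med z 0.01138649516883894
  slope deg [ 0.58018415 -2.03681926] z0 0.010865900858445552
```

View pics/lev.png

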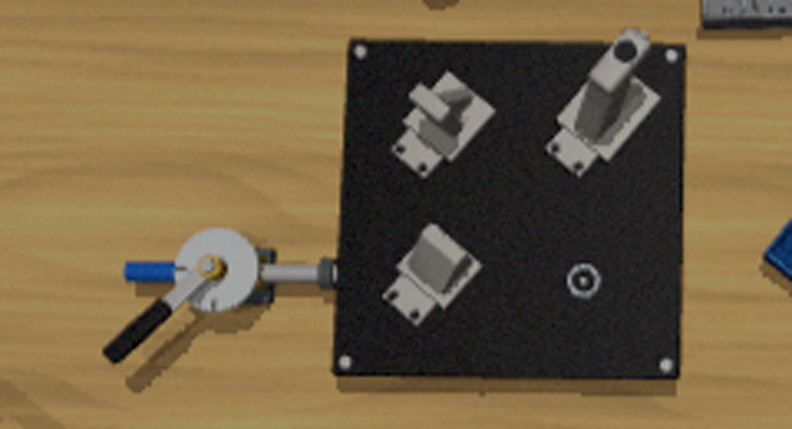

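The handle sits at about 44°. All three castings stand upright within a few millimetres of their ports, and the arm is clear, so I'm handing in.

```bash
python3 -c "
from cell import arm
print(arm.job_done())"
```

```text
the job is handed in; nothing more can be done
None
```

The job is handed in: I shut the valve first, stood the crank, bracket and wedge on ports 2, 3 and 1 and pressed each heel at about 11 N in that order, then set the valve at about 44–45°; the hand-in call returned no verdict.

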